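# Key the shutter switch and hold it

## Robot

A 7-joint arm with a two-finger parallel gripper is mounted at the origin on the work surface. World frame = base frame: x ahead of the robot, y to its left, z up, the work surface at z = 0. Lengths are in m, angles in rad, forces in N, time in s.
With the tool pointing down it reaches from about 0.375 to 0.925 m from the base axis. Payload 3.1 kg.
Tool frame: the origin (TCP) lies midway between the tips of the shut fingers; the grasp point (between the pads) lies 19 mm behind it; z points along the fingers, y is the direction in which the jaws open and shut (so a half turn about z gives the same grasp; the last joint's range is limited). The gripper opens to 85 mm and grips with 20 to 120 N. Pads are 22 mm wide; open, the fingers measure 114 mm over their backs; the gripper's body (76 mm by 85 mm) begins 54 mm behind the grasp point. The pads swing forward as they close: fully open they stand 13 mm farther back than shut.
Start: joints at [1.183, 0.383, 0.044, 1.598, -0.018, 1.161, -0.05], TCP at [0.186, -0.623, 0.231] pointing down, gripper open.
Joint ranges: [-2.61, 2.61], [-0.41, 2.15], [-1.48, 1.57], [0, 2.5], [-1.57, 4.71], [0.05, 1.97], [-2.85, 2.85]. Speed limits (rad/s): [2.79, 2.79, 3.14, 3.14, 3.14, 3.14, 3.14].

## Interface

Orientations are given as [roll, pitch, yaw] about the fixed x, y, z axes, in that order (R = Rz(yaw) Ry(pitch) Rx(roll)).
In Python, from bench import r gives the robot as it stands.
- The arm moves only by the tool step_arm, never from a script. Its argument "increments" is a list of rows, each an object with "delta_pos": the shift along the tool's x, y, z in mm, a list of three; "dr": the turn, a rotation vector about the tool's x, y, z in degrees, a list of three. In form: [{"delta_pos": [tx, ty, tz], "dr": [ax, ay, az]}, ...]. A call has exactly 8 rows; each row is the pose to reach, as a shift and turn from the pose commanded when the call began, along the tool's axes at that moment; what a row does not reach only later rows make up. A row lasts 1/10 s, in which the tool goes at most 50 mm and 8.59 degrees, less where a joint would pass 70% of its speed; a pose out of reach is approached as far as the arm can. A call with a gripper value outside its range is refused whole. "grip" is the finger opening in mm, from 0 to 85.4, set as the call begins (left out, the last holds). The fingers move at their own pace and stop on an object; "force" is the grip in N (left out, the last holds). Time passes only in rows, so rows that repeat a pose let the fingers close, or fill a call up. It gives the time, the measured TCP pose, the force and the opening at its end, in the units of the state.
- r.sense(): the state, without advancing time (a new reading comes with each control period).
- r.snapshot(name): name is "scene" or "top" or "wrist"; returns a dict with "pixels" (420x560x3 uint8, red, green, blue), "z_map" (420x560 float32, m along the optical axis (not along the pixel's ray), 0 where there is no reading), "fov_y" (degrees; the focal length in pixels is half the picture's height over the tangent of half this angle, whatever the lens; pixels are square), "cx", "cy" (the principal point, pixels), "k1" (the pictures are not rectified: a ray, as slopes to the right and down, at radius r is drawn at 1 + k1 r^2 times it, then the intrinsics apply), "R" (3x3) and "t" (3): a world point X has camera coordinates R X + t. Camera axes: x right, y down, z forward; pixel columns grow to the right and rows downward; lengths in m; the calibration is good to about 2 mm. A picture is of the moment at which its call begins.
- r.close_job(): hands the job in, once; it reports no verdict.
The state is a dict: "clock": time; "joint_pos": joint angles; "qvel": joint speeds; "effort": joint torques, N m; "ee_pos": TCP position; "eef_rot": TCP orientation; "contact_force": force on the tool from outside, world axes, zero at the start; "wrist_torque": the same for the moment, N m; "gripper_width": finger opening in m.
Only numpy, scipy, OpenCV 4.12 (cv2) and the standard library are available. Lean on these libraries where they do the work, as an engineer would, in place of code of your own. Each camera call takes 0.05 s, during which the arm holds its last target.

## Task

Closing time at the food stall: take the square-headed shutter key off its hook on the bill rack and push it fully home, easing it past the sticky pins without ramming it, into the key switch of the shutter control box. Then turn it a quarter turn clockwise (seen from above) as far as it goes and keep it there against its return spring, since the shutter only runs while the key is held: finish with the gripper still holding the key turned. Leave the other keys on their hooks and the things on the counter where they are.

Things in the scene. Friction and masses are not known exactly. Their poses are not given: they have to be found in the camera images.
- shutter_key: Shutter key, blade down: dark steel square head 28 mm wide (y), 8 thick (x), 28 tall, on a steel collar 8 mm tall, 14 across, over a flat steel blade. Origin: centre of the collar's underside, which sits on the switch's brass face when home. Own z points up the key: collar z = 0 to 8 mm, head 8 to 36; hole for the hook along x, 10 by 10 mm, z = 22 to 32. Mass 42 to 84 g.
- blade_tip (a point): Tip of the shutter key's blade, 28 mm below its origin on the key's axis. A round neck, 5 mm thick, runs 8.5 mm down from the collar; below it the flat blade is 3 mm thick (x) and 10 mm wide (y), its corners cut off to 5 mm at the tip, and notched alike on both edges, so it fits either way round.
- bill_rack: Light wooden bill rack fixed on the counter, 266 mm long (y). Its front panel, 120 mm tall, faces its own +x, away from the robot; two more panels (to 140 mm) and paper slips (to 150 mm) stand behind it, back to x = -92 mm. Origin: at counter height below the middle of the front face.
- hook_mid (a point): Dip of the middle key hook (top of the wire), 24 mm off the panel, 112 mm above the counter; two like hooks 75 mm to either side (y), one key on each in any order, flat side to +x. Axes as the rack's. Wire 3 mm thick; the hook's tip, 13 mm further out (+x), is 5 mm higher. To free a key: raise it 5 mm, draw it 25 mm along +x while rising 4 mm more, then lift.
- switch_box: Shutter control box fixed on the counter: grey and white enclosure 90 (x) by 170 (y) by 68 mm tall, with two flat push buttons (rims 4 mm high) and the key switch at y = +45 mm: a 30 mm steel bezel, 10 mm high, round the brass cylinder. Origin: centre of its underside.
- keyway (a point): Centre of the key switch's brass face, 78 mm above the counter, level with the bezel's rim; fixed. The keyway is an upright slot in it, 7 mm wide (point's x) and 11.2 mm long (point's y), its mouth bevelled by 1.5 mm; 8.5 mm down, again with bevels, begins the turning cylinder, its slot 4.4 by 12 mm. The key's y must lie along the point's y, either way round; z points up.
- keyway_bottom (a point): Bottom of the keyway, 30 mm below its mouth. Sticky pins stop the tip about 13 mm deep, and again at 19 mm. Pushed straight they hold to 25 N and more; 35 N counts as ramming. Rocked back and forth between 0 and 0.3 rad clockwise in half a second each way, while pressing with 5 to 12 N, the key works down past each pair in some 4 to 10 strokes; else it slides freely.
- cylinder (a joint): Angle of the lock cylinder (rad): 0 at rest, grows clockwise seen from above, stop at 1.57. A spring turns it back with 0.03 N m at rest, growing to 0.08 at the stop. The key has 0.15 to 0.3 rad of play in it, so the gripper must turn that much further than the cylinder. Hold it at 1.35 or more. Until the key is home it turns little; once turned, the key cannot be pulled out.
- round_key: Bystander on another hook: brass key with a round ring head, 26 mm wide. Origin on its axis, 34 mm below the top of the wire.
- small_key: Bystander on another hook: small flat steel key with a round head, 21 mm wide. Origin on its axis, 20 mm below the top of the wire.
- sauce_bottle: Bystander: clear bottle, 60 mm across, 170 mm tall. Origin: centre of its underside.
- spice_jar: Bystander: glass jar with steel cap, 60 mm across, 85 mm tall. Origin: centre of its underside.
- bowl: Bystander: white bowl, 116 mm across, 45 mm tall. Origin: centre of its underside.
- order_pad: Bystander: paper order pad 150 by 105 by 12 mm. Origin: centre of its underside.
- mug: Bystander: white mug, 76 mm across, 85 mm tall. Origin: centre of its underside.
- water_bottle: Bystander: clear bottle, 64 mm across, 210 mm tall. Origin: centre of its underside.

How it is judged:
On the way, in this order (a step that is already met when the one before it is completed fails the run):
1. the shutter key is off its hook, held in the gripper 30 mm above where it hung (height (world z) of shutter_key above 0.11 m and contact force between the fingers and shutter_key above 1 N), for 0.1 s.
2. the key is fully home in the key switch, not yet turned (z of shutter_key in the frame of keyway below 0.002 m and horizontal distance between shutter_key and keyway below 0.004 m and value of joint cylinder below 0.6 rad), for 0.1 s.
3. the key is turned a quarter clockwise (value of joint cylinder above 1.35 rad and z of shutter_key in the frame of keyway below 0.002 m), for 0.3 s.
At the end, for the whole second after the job is handed in: The gripper still holds the shutter key, which is home in the keyway (collar within 2 mm of the face, centred within 4 mm, blade within 0.5 rad of crosswise to the slot) and keeps the cylinder turned at least 1.35 rad clockwise against its spring, at rest; the two other keys hang on their hooks (all of step 3 and horizontal distance between shutter_key and keyway below 0.004 m and angle between the y axis of shutter_key and the x axis of keyway, either way round below 0.5 rad and contact force between the fingers and shutter_key above 1 N and linear speed of shutter_key below 0.03 m/s and height (world z) of round_key above 0.065 m and height (world z) of small_key above 0.079 m); the arm keeps its last pose, push and grip.
It fails at once if the key is rammed into the lock (contact forces between them adding up to more than 35 N before it turns) (contact force between shutter_key and switch_box above 35 N and value of joint cylinder below 0.6 rad).
It fails at once if another key is knocked off its hook (height (world z) of round_key below 0.06 m or height (world z) of small_key below 0.074 m or distance of any of round_key, small_key from where it was at the start of the episode above 0.04 m).
It fails at once if something on the counter is pushed away (over 30 mm) (distance of any of sauce_bottle, spice_jar, bowl, order_pad, mug, water_bottle from where it was at the start of the episode above 0.03 m).
It also fails if it takes over 69 s, if anything falls off the work surface, if the arm or the gripper's body presses on something with over 40 N, if the wrist force passes 120 N, or if a joint passes its speed limit or range.

## Working session

There is one attempt and no reset: what is moved stays moved. The work goes in short steps, Python scripts to look and compute and a tool call to move; the robot and the scene stay as the last step left them, time stands still between calls to the robot, and variables do not carry over. Pictures are saved under pics/ and viewed, and the job is handed in when it is done.

Besides the shell and the picture viewer there is one more tool, called after ">>>" by a JSON object that holds its "name" and its "arguments", one argument or row to a line. step_arm: Moves the arm, as the interface text tells. Its arguments: {"type":"object","properties":{"increments":{"type":"array","items":{"type":"object","properties":{"delta_pos":{"type":"array","items":{"type":"number"}},"dr":{"type":"array","items":{"type":"number"}}}}},"grip":{"type":"number"},"force":{"type":"number"}},"required":["increments"]}

```bash
mkdir -p pics; ls; cat > h.py <<'E'
import numpy as np, cv2, pickle
from bench import r
def snap(n,tag):
    s=r.snapshot(n); pickle.dump(s,open(f'pics/{tag}.pkl','wb'))
    cv2.imwrite(f'pics/{tag}.png',s['pixels'][:,:,::-1]); return s
def load(tag): return pickle.load(open(f'pics/{tag}.pkl','rb'))
def K(s):
    f=210/np.tan(np.radians(s['fov_y'])/2); return np.array([[f,0,s['cx']],[0,f,s['cy']],[0,0,1.]])
def ray(s,u,v):
    k=K(s); d=np.array([(u-k[0,2])/k[0,0],(v-k[1,2])/k[1,1]]); x=d.copy()
    for _ in range(30): x=d/(1+s['k1']*(x@x))
    return np.array([x[0],x[1],1.])
def pt(s,u,v,z=None):
    if z is None: z=s['z_map'][int(round(v)),int(round(u))]
    return s['R'].T@(ray(s,u,v)*z-s['t'])
def ptz(s,u,v,h):
    d=s['R'].T@ray(s,u,v); c=-s['R'].T@s['t']; return c+d*(h-c[2])/d[2]
def proj(s,X):
    c=s['R']@np.asarray(X)+s['t']; a=c[:2]/c[2]; a=a*(1+s['k1']*(a@a)); k=K(s); return a[0]*k[0,0]+k[0,2],a[1]*k[1,1]+k[1,2]
def crop(tag,u0,u1,v0,v1,k,out):
    im=cv2.imread(f'pics/{tag}.png')[v0:v1,u0:u1]; cv2.imwrite(f'pics/{out}.png',cv2.resize(im,None,fx=k,fy=k,interpolation=cv2.INTER_CUBIC))
E
python3 - <<'E'
from h import *
print(r.sense())
for n in('scene','top','wrist'):
    s=snap(n,n+'0'); print(n,s['fov_y'],s['cx'],s['cy'],s['k1'],(-s['R'].T@s['t']).round(3))
E
```

```text
pics
{'clock': 0.0, 'joint_pos': array([ 1.18318046,  0.38386664,  0.04382507,  1.5996    , -0.01792166,
        1.16120524, -0.04990212]), 'qvel': array([ 0.00083701,  0.00085965,  0.00062355,  0.00222736, -0.00132159,
        0.00011039,  0.00059328]), 'effort': array([ 6.77547746e-05, -4.33463001e+01,  1.02476656e+00, -2.49513173e+01,
        1.06509856e-02,  1.15767092e-02, -6.90738389e-06]), 'ee_pos': array([ 0.18548457, -0.62197131,  0.22985453]), 'eef_rot': array([-3.13890854e+00,  1.22516249e-04,  2.89892835e-01]), 'contact_force': array([-0.20029269,  0.912733  , -0.12458684]), 'wrist_torque': array([-0.03818548,  0.01312786, -0.02161881]), 'gripper_width': 0.08530174666514395}
scene 51.22576097761428 286.0522428761802 205.10552159035166 0.04615887569395097 [ 1.086 -0.181  1.154]
top 49.691180840643256 281.8455186485683 203.75369325487907 -0.12139554776278677 [0.305 0.008 1.182]
wrist 63.06208129418812 284.39624587321714 212.292146298159 -0.035757277985425384 [ 0.259 -0.6    0.373]
```

View pics/scene0.png

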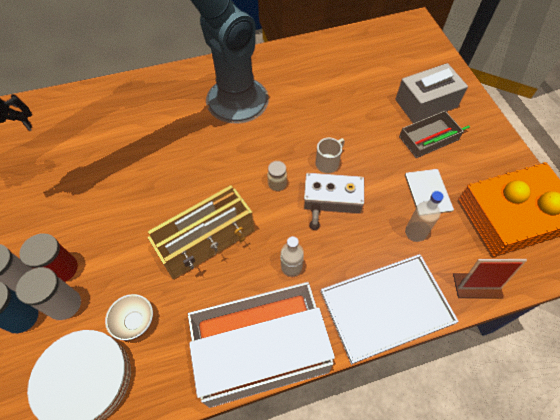

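View pics/top0.png

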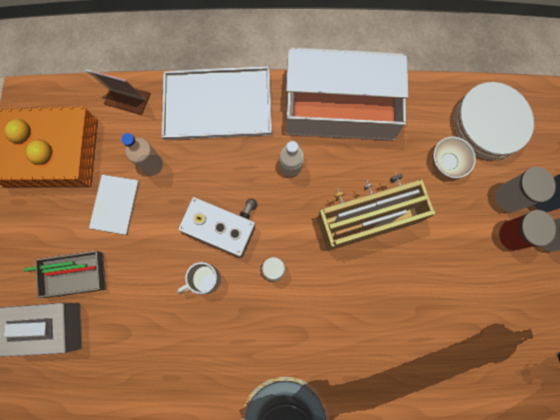

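View pics/wrist0.png

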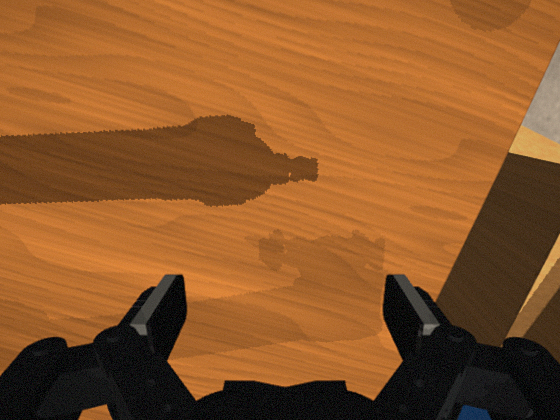

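```bash
python3 - <<'E'
from h import *
crop('scene0',140,270,180,290,6,'c1'); crop('top0',310,440,160,260,6,'c2'); crop('top0',170,270,185,265,7,'c3'); crop('scene0',290,380,160,235,8,'c4')
E
```

```text
(no output)
```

View pics/c1.png

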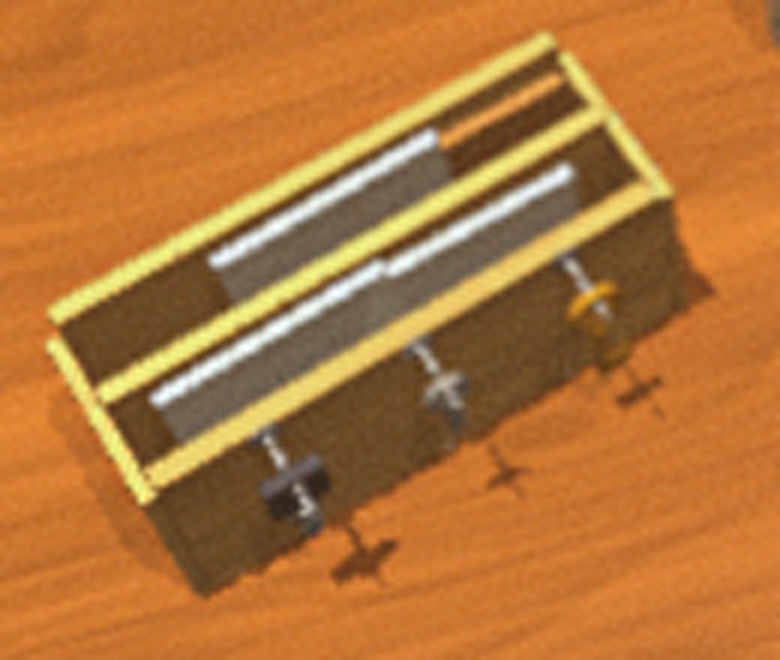

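View pics/c2.png

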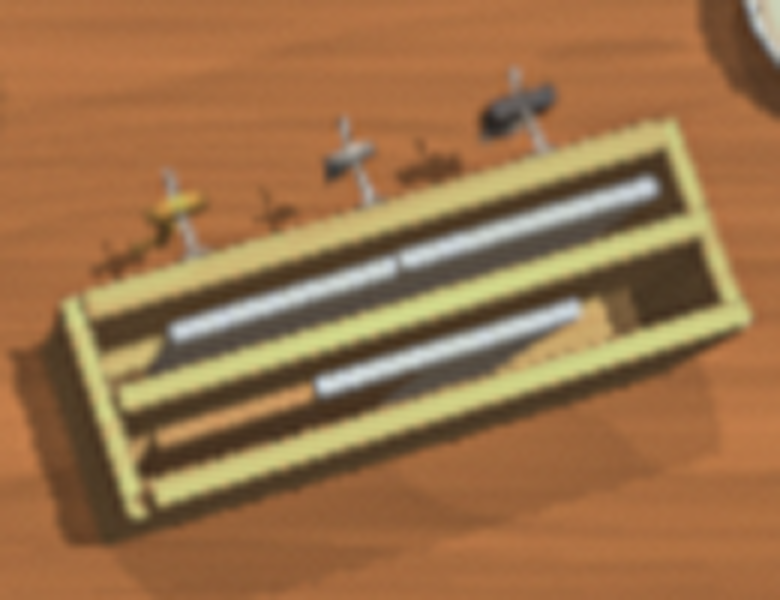

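View pics/c3.png

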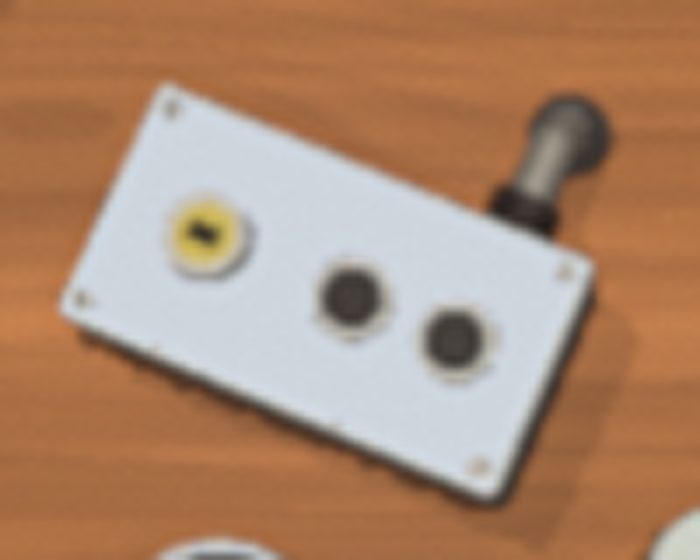

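View pics/c4.png

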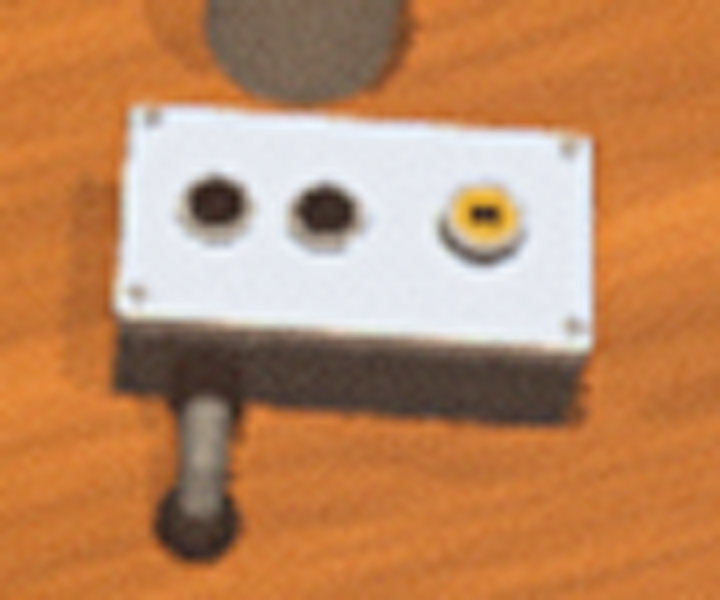

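Top view: the dark square key hangs on the right-hand hook (crop 520,112, so full image about 396,178). The keyway is at crop 205,236, about 199,219 in the full image. Next I'll fit the poses.

```bash
cat > fit.py <<'E'
from h import *
from scipy.optimize import least_squares
T=load('top0'); S=load('scene0')
c=lambda u,v,k,u0,v0:((u+.5)/k-.5+u0,(v+.5)/k-.5+v0)
t2=lambda u,v:c(u,v,6,310,160); t3=lambda u,v:c(u,v,7,170,185); s1=lambda u,v:c(u,v,6,140,180); s4=lambda u,v:c(u,v,8,290,160)
def fit(obs,x0):
    def res(p):
        o=[]
        for s,uv,X in obs:
            cs,sn=np.cos(p[2]),np.sin(p[2]); W=[p[0]+cs*X[0]-sn*X[1],p[1]+sn*X[0]+cs*X[1],X[2]]
            o+=list(np.subtract(proj(s,W),uv))
        return np.array(o)
    q=least_squares(res,x0,loss='soft_l1'); print(q.x.round(4),np.degrees(q.x[2]).round(2)); print(res(q.x).reshape(-1,2).round(1).tolist()); return q.x
print('box')
bt=[(.045,.085,.068),(.045,-.085,.068),(-.045,-.085,.068),(-.045,.085,.068)]
for L in ([(T,t3(160,85)),(T,t3(597,262)),(T,t3(495,503)),(T,t3(62,312))],[(S,s4(592,350)),(S,s4(115,315)),(S,s4(132,105)),(S,s4(592,135))]):
    b=fit([(s,uv,X) for (s,uv),X in zip(L,bt)],[.5,.15,-.38])
    print('  keyway pred top',proj(T,[b[0]-np.sin(b[2])*.045,b[1]+np.cos(b[2])*.045,.078]))
print('keyway', ptz(T,*t3(203,233),.078), ptz(S,*s4(485,214),.078))
print('rack')
rk=[(0,.133,.12),(0,-.133,.12)]
a=fit([(T,t2(70,300),rk[0]),(T,t2(674,120),rk[1])],[.5,-.2,.3])
a=fit([(S,s1(668,192),rk[0]),(S,s1(150,500),rk[1])],[.5,-.2,.3])
print('key head top', ptz(T,*t2(527,102),.116), ptz(S,*s1(296,472),.116))
for n,s,uv in(('T',T,t2(525,104)),('S',S,s1(296,478))): print(pt(s,*uv))
E
python3 fit.py
```

```text
box
[ 0.4811  0.1707 -0.394 ] -22.58
[[0.6, 0.1], [-0.2, 0.3], [0.0, -0.7], [-0.4, 0.2]]
  keyway pred top (np.float64(199.22085677446807), np.float64(218.3300091948532))
[ 0.4844  0.1697 -0.393 ] -22.52
[[-0.1, -0.3], [0.3, -0.2], [0.0, 0.1], [-0.2, 0.4]]
  keyway pred top (np.float64(199.65887117485448), np.float64(217.0419983077163))
keyway [0.49954001 0.21393387 0.078     ] [0.49972913 0.21232824 0.078     ]
rack
[ 0.5492 -0.2117  0.2887] 16.54
[[-1.1, 0.2], [1.3, -0.3]]
[ 0.5541 -0.2105  0.2973] 17.03
[[1.7, -0.9], [-1.3, 0.5]]
key head top [ 0.59475708 -0.27631822  0.116     ] [ 0.59695673 -0.27433685  0.116     ]
[ 0.59381    -0.27534172  0.1163636 ]
[ 0.60088171 -0.27464682  0.11863145]
```

>>> {"name": "step_arm", "arguments": {
  "increments": [
    {"delta_pos":[30,-13,0],"dr":[0,0,-8]},
    {"delta_pos":[60,-26,0],"dr":[0,0,-16]},
    {"delta_pos":[90,-39,0],"dr":[0,0,-24]},
    {"delta_pos":[120,-52,0],"dr":[0,0,-32]},
    {"delta_pos":[150,-65,0],"dr":[0,0,-40]},
    {"delta_pos":[180,-78,0],"dr":[0,0,-48]},
    {"delta_pos":[210,-91,0],"dr":[0,0,-56]},
    {"delta_pos":[240,-104,0],"dr":[0,0,-64]}
  ],
  "grip": 56,
  "force": 60
}}

```text
clock: 0.95
ee_pos: [0.3867, -0.4535, 0.2309]
eef_rot: [-3.141, -0.0, 1.413]
contact_force: [-0.2, -0.2, -1.4]
gripper_width: 0.0563
```

```bash
cat > to.py <<'E'
import sys; from h import *
from scipy.spatial.transform import Rotation as R
# usage: to.py x y z yaw  -> tool-frame delta mm and rotvec deg (tool down)
s=r.sense(); x,y,z,yw=map(float,sys.argv[1:5])
A=R.from_euler('xyz',s['eef_rot']); B=R.from_euler('xyz',[np.pi,0,yw])
print('clock',s['clock'].__round__(2),'q',s['joint_pos'].round(2),'pos',s['ee_pos'].round(4),'rot',s['eef_rot'].round(4),'F',s['contact_force'].round(1),'M',s['wrist_torque'].round(2),'w',round(s['gripper_width'],4))
print('delta mm',(A.inv().apply(np.array([x,y,z])-s['ee_pos'])*1000).round(1),'rot',np.degrees((A.inv()*B).as_rotvec()).round(2))
E
python3 to.py .5955 -.2755 .2 3.435
```

```text
clock 0.95 q [ 1.    0.3  -0.25  1.72  0.08  1.13  0.57] pos [ 0.3867 -0.4535  0.2309] rot [-3.1410e+00 -3.0000e-04  1.4125e+00] F [-0.2 -0.2 -1.4] M [-0.   -0.03 -0.06] w 0.0563
delta mm [208.7 178.2  30.9] rot [-0.0000e+00 -4.0000e-02 -1.1588e+02]
```

>>> {"name": "step_arm", "arguments": {
  "increments": [
    {"delta_pos":[26,22,0],"dr":[0,0,-8]},
    {"delta_pos":[52,44,0],"dr":[0,0,-16]},
    {"delta_pos":[78,66,0],"dr":[0,0,-24]},
    {"delta_pos":[104,88,0],"dr":[0,0,-32]},
    {"delta_pos":[130,110,0],"dr":[0,0,-40]},
    {"delta_pos":[156,132,0],"dr":[0,0,-48]},
    {"delta_pos":[182,154,0],"dr":[0,0,-56]},
    {"delta_pos":[208,178,0],"dr":[0,0,-64]}
  ]
}}

```text
clock: 1.75
ee_pos: [0.5959, -0.2777, 0.2308]
eef_rot: [-3.141, -0.001, 2.529]
contact_force: [0.7, -0.0, -0.7]
gripper_width: 0.0559
```

```bash
python3 to.py .5955 -.2755 .2 3.435
```

```text
clock 1.75 q [ 0.76  0.45 -0.52  1.55  0.23  1.2   1.16] pos [ 0.5959 -0.2777  0.2308] rot [-3.1410e+00 -9.0000e-04  2.5291e+00] F [ 0.7 -0.  -0.7] M [-0.04 -0.02 -0.  ] w 0.0559
delta mm [ 1.6  1.6 30.8] rot [-1.00e-02 -6.00e-02 -5.19e+01]
```

>>> {"name": "step_arm", "arguments": {
  "increments": [
    {"delta_pos":[0,0,0],"dr":[0,0,-8]},
    {"delta_pos":[0,0,0],"dr":[0,0,-16]},
    {"delta_pos":[0,0,0],"dr":[0,0,-24]},
    {"delta_pos":[0,0,0],"dr":[0,0,-32]},
    {"delta_pos":[0,0,0],"dr":[0,0,-40]},
    {"delta_pos":[0,0,0],"dr":[0,0,-48]},
    {"delta_pos":[0,0,0],"dr":[0,0,-51.9]},
    {"delta_pos":[0,0,0],"dr":[0,0,-51.9]}
  ]
}}

```text
clock: 2.55
ee_pos: [0.5951, -0.2786, 0.2306]
eef_rot: [3.141, -0.001, -2.854]
contact_force: [-0.1, -0.4, 0.4]
gripper_width: 0.0559
```

```bash
python3 to.py .5955 -.2755 .15 3.435; python3 - <<'E'
from h import *
snap('wrist','wrist1')
E
```

```text
clock 2.55 q [ 0.88  0.49 -0.68  1.55  0.32  1.22  2.  ] pos [ 0.5951 -0.2786  0.2306] rot [ 3.1407e+00 -7.0000e-04 -2.8541e+00] F [-0.1 -0.4  0.4] M [ 0.06  0.03 -0.  ] w 0.0559
delta mm [-1.3  2.8 80.6] rot [ 0.05 -0.04 -0.34]
```

View pics/wrist1.png

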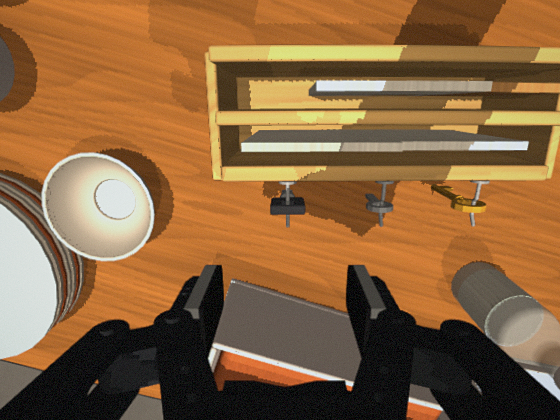

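```bash
python3 - <<'E'
from h import *
crop('wrist1',200,320,160,240,6,'c5')
s=load('wrist1')
print(ptz(s,271,201,.116),ptz(s,305,200,.116)); print(ptz(s,288,201,.116)); print(pt(s,280,200),pt(s,298,200))
E
```

```text
[ 0.59204468 -0.28988958  0.116     ] [ 0.5837418  -0.26466716  0.116     ]
[ 0.58828064 -0.27715716  0.116     ]
[ 0.59369783 -0.28229008  0.09959449] [ 0.58931438 -0.26803131  0.10017221]
```

View pics/c5.png

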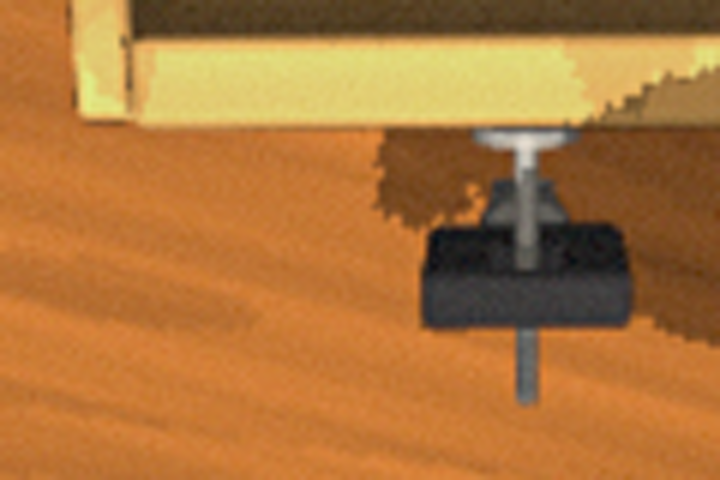

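```bash
python3 - <<'E'
from h import *
s=load('wrist1')
c=lambda u,v:((u+.5)/6-.5+200,(v+.5)/6-.5+160)
print(ptz(s,*c(422,298),.116),ptz(s,*c(632,298),.116)); p=ptz(s,*c(527,298),.116);print(p); print(pt(s,*c(527,310)))
print('panel corner',ptz(s,*c(84,122),.12))
import subprocess
print('Z', [float(pt(s,*c(u,310))[2].round(4)) for u in(450,500,560,600)])
E
python3 to.py .5945 -.2755 .15 3.435
```

```text
[ 0.59877143 -0.28887181  0.116     ] [ 0.59096184 -0.26245795  0.116     ]
[ 0.59486711 -0.27566566  0.116     ]
[ 0.59637948 -0.27521606  0.11622781]
panel corner [ 0.58730118 -0.33617948  0.12      ]
Z [0.1158, 0.1148, 0.1152, 0.1169]
clock 2.6 q [ 0.88  0.49 -0.68  1.55  0.32  1.22  2.  ] pos [ 0.5952 -0.2786  0.2307] rot [ 3.1409e+00 -6.0000e-04 -2.8553e+00] F [-1.1 -0.8  0.1] M [-0.    0.03  0.03] w 0.0561
delta mm [-0.3  3.1 80.7] rot [ 0.04 -0.04 -0.41]
```

>>> {"name": "step_arm", "arguments": {
  "increments": [
    {"delta_pos":[-0.5,3,12],"dr":[0,0,-0.4]},
    {"delta_pos":[-0.5,3,30],"dr":[0,0,-0.4]},
    {"delta_pos":[-0.5,3,50],"dr":[0,0,-0.4]},
    {"delta_pos":[-0.5,3,65],"dr":[0,0,-0.4]},
    {"delta_pos":[-0.5,3,80],"dr":[0,0,-0.4]},
    {"delta_pos":[-0.5,3,90],"dr":[0,0,-0.4]},
    {"delta_pos":[-0.5,3,90],"dr":[0,0,-0.4]},
    {"delta_pos":[-0.5,3,90],"dr":[0,0,-0.4]}
  ]
}}

```text
clock: 3.4
ee_pos: [0.5955, -0.2754, 0.1414]
eef_rot: [-3.142, 0.0, -2.847]
contact_force: [-0.2, 0.3, 0.2]
gripper_width: 0.0559
```

```bash
python3 to.py .5955 -.2756 .087 3.432; python3 - <<'E'
from h import *
snap('wrist','wrist2');snap('scene','scene2'); crop('scene2',130,270,160,290,5,'c6')
E
```

```text
clock 3.4 q [ 0.86  0.57 -0.65  1.63  0.38  1.07  1.96] pos [ 0.5955 -0.2754  0.1414] rot [-3.1416e+00  4.0000e-04 -2.8465e+00] F [-0.2  0.3  0.2] M [ 0.01 -0.03 -0.01] w 0.0559
delta mm [ 0.1 -0.2 54.4] rot [-0.    0.03  0.27]
```

View pics/wrist2.png

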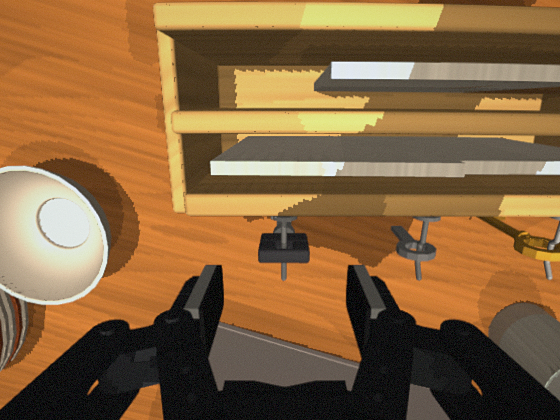

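View pics/c6.png

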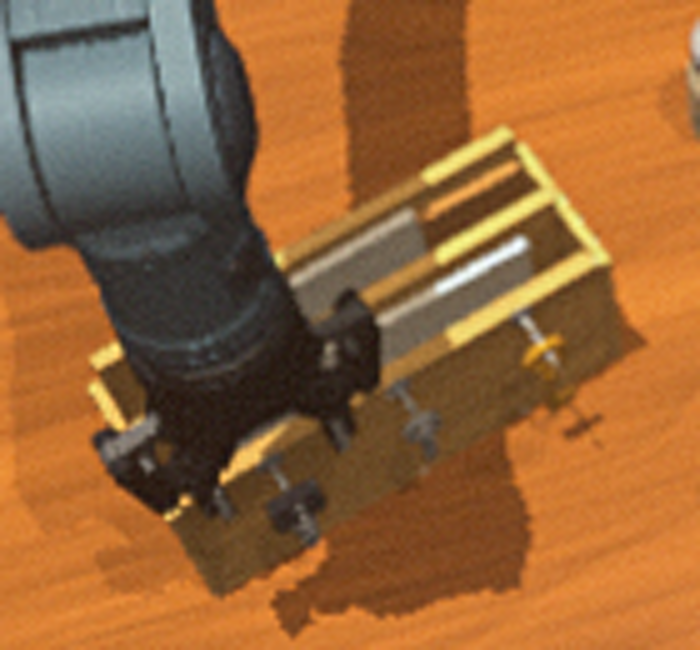

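The wrist view shows the key head at (284,248), midway between the fingers in y, so I'll go down.

>>> {"name": "step_arm", "arguments": {
  "increments": [
    {"delta_pos":[0,0,8],"dr":[0,0,0.2]},
    {"delta_pos":[0,0,20],"dr":[0,0,0.2]},
    {"delta_pos":[0,0,30],"dr":[0,0,0.2]},
    {"delta_pos":[0,0,40],"dr":[0,0,0.2]},
    {"delta_pos":[0,0,48],"dr":[0,0,0.2]},
    {"delta_pos":[0,0,54],"dr":[0,0,0.2]},
    {"delta_pos":[0,0,54],"dr":[0,0,0.2]},
    {"delta_pos":[0,0,54],"dr":[0,0,0.2]}
  ]
}}

```text
clock: 4.3
ee_pos: [0.5954, -0.2754, 0.0873]
eef_rot: [3.142, 0.0, -2.85]
contact_force: [0.6, -0.1, -0.3]
gripper_width: 0.0555
```

```bash
python3 to.py .5955 -.2756 .087 3.432; python3 - <<'E'
from h import *
snap('wrist','wrist3')
E
```

```text
clock 4.3 q [ 0.84  0.63 -0.62  1.66  0.43  0.99  1.93] pos [ 0.5954 -0.2754  0.0873] rot [ 3.1415e+00  2.0000e-04 -2.8500e+00] F [ 0.6 -0.1 -0.3] M [ 0.02 -0.09 -0.01] w 0.0555
delta mm [-0.1 -0.2  0.3] rot [0.   0.01 0.07]
```

View pics/wrist3.png

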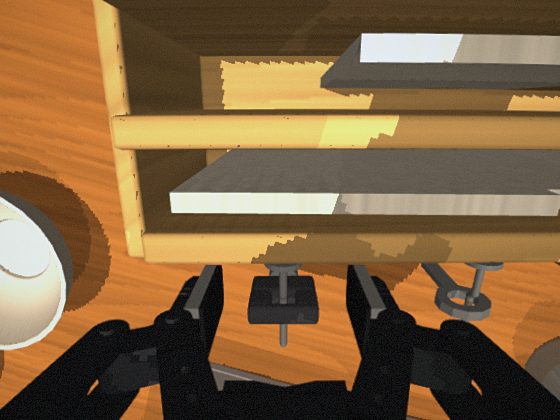

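The key is centred between the pads at (284,300), so I'll close.

>>> {"name": "step_arm", "arguments": {
  "increments": [
    {"delta_pos":[0,0,0],"dr":[0,0,0]},
    {"delta_pos":[0,0,0],"dr":[0,0,0]},
    {"delta_pos":[0,0,0],"dr":[0,0,0]},
    {"delta_pos":[0,0,0],"dr":[0,0,0]},
    {"delta_pos":[0,0,0],"dr":[0,0,0]},
    {"delta_pos":[0,0,0],"dr":[0,0,0]},
    {"delta_pos":[0,0,0],"dr":[0,0,0]},
    {"delta_pos":[0,0,0],"dr":[0,0,0]}
  ],
  "grip": 20,
  "force": 90
}}

```text
clock: 5.15
ee_pos: [0.5958, -0.2756, 0.088]
eef_rot: [-3.141, 0.001, -2.85]
contact_force: [-1.4, 0.4, 5.9]
gripper_width: 0.0259
```

```bash
python3 to.py .5955 -.2756 .087 3.432; python3 - <<'E'
from h import *
snap('wrist','wrist4')
E
```

```text
clock 5.15 q [ 0.84  0.63 -0.62  1.66  0.43  0.99  1.93] pos [ 0.5958 -0.2756  0.088 ] rot [-3.1408e+00  1.0000e-03 -2.8500e+00] F [-1.4  0.4  5.9] M [ 0.04  0.1  -0.01] w 0.0259
delta mm [0.3 0.1 1. ] rot [-0.05  0.06  0.07]
```

View pics/wrist4.png

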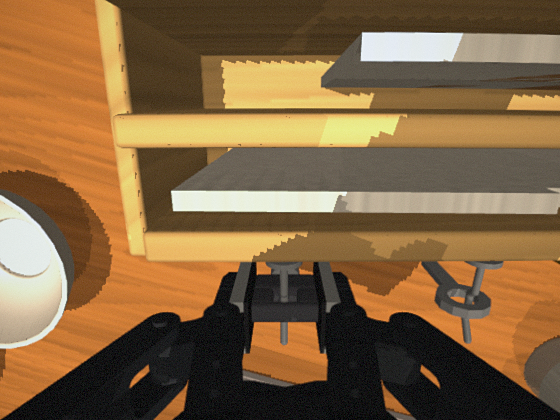

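>>> {"name": "step_arm", "arguments": {
  "increments": [
    {"delta_pos":[0,0,-3],"dr":[0,0,0]},
    {"delta_pos":[0,0,-6],"dr":[0,0,0]},
    {"delta_pos":[0,0,-6.3],"dr":[0,0,0]},
    {"delta_pos":[-5,0,-7.2],"dr":[0,0,0]},
    {"delta_pos":[-11,0,-9],"dr":[0,0,0]},
    {"delta_pos":[-18,0,-9.7],"dr":[0,0,0]},
    {"delta_pos":[-26,0,-10],"dr":[0,0,0]},
    {"delta_pos":[-30,0,-10],"dr":[0,0,0]}
  ]
}}

```text
clock: 6.0
ee_pos: [0.6255, -0.2658, 0.0975]
eef_rot: [3.141, 0.001, -2.849]
contact_force: [0.9, 0.3, -0.6]
gripper_width: 0.0254
```

```bash
python3 to.py .5955 -.2756 .087 3.432; python3 - <<'E'
from h import *
snap('wrist','wrist5')
E
```

```text
clock 6.0 q [ 0.79  0.66 -0.62  1.59  0.43  1.03  1.91] pos [ 0.6255 -0.2658  0.0975] rot [ 3.1414e+00  1.4000e-03 -2.8489e+00] F [ 0.9  0.3 -0.6] M [ 0.01  0.03 -0.02] w 0.0254
delta mm [31.5 -0.7 10.5] rot [0.01 0.08 0.13]
```

View pics/wrist5.png

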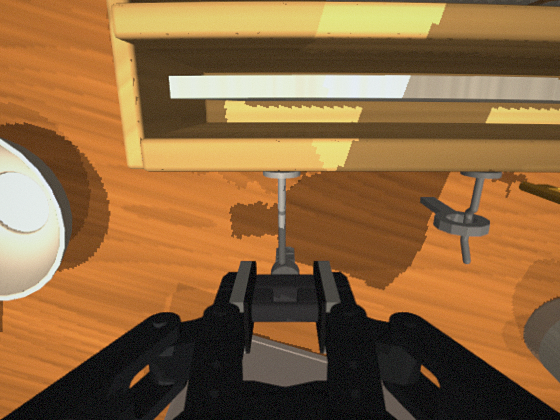

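>>> {"name": "step_arm", "arguments": {
  "increments": [
    {"delta_pos":[-1,0,-15],"dr":[0,0,0]},
    {"delta_pos":[-1,0,-35],"dr":[0,0,0]},
    {"delta_pos":[-1,0,-60],"dr":[0,0,0]},
    {"delta_pos":[-1,0,-85],"dr":[0,0,0]},
    {"delta_pos":[-1,0,-110],"dr":[0,0,0]},
    {"delta_pos":[-1,0,-130],"dr":[0,0,0]},
    {"delta_pos":[-1,0,-145],"dr":[0,0,0]},
    {"delta_pos":[-1,0,-150],"dr":[0,0,0]}
  ]
}}

```text
clock: 6.85
ee_pos: [0.626, -0.2668, 0.2504]
eef_rot: [-3.139, 0.003, -2.85]
contact_force: [0.4, -0.9, -0.6]
gripper_width: 0.0261
```

```bash
python3 to.py .4995 .213 .20 2.748; python3 - <<'E'
from h import *
s=snap('wrist','wrist6'); crop('wrist6',200,360,230,350,5,'c7')
T=load('top0'); print('sauce',ptz(T,291,147,.17),'mug',ptz(T,203,277,.085),'water',ptz(T,130,140,.21),'jar',ptz(T,273,268,.085))
E
```

```text
clock 6.85 q [ 0.83  0.51 -0.68  1.47  0.33  1.27  1.98] pos [ 0.626  -0.2668  0.2504] rot [-3.1388e+00  3.1000e-03 -2.8502e+00] F [ 0.4 -0.9 -0.6] M [0.03 0.   0.  ] w 0.0261
delta mm [-16.5 496.1  49.1] rot [-0.09  0.23 39.25]
sauce [ 0.651771   -0.01437154  0.17      ] mug [0.35372688 0.19728052 0.085     ] water [0.65741464 0.35554803 0.21      ] jar [0.37565725 0.0287672  0.085     ]
```

View pics/c7.png

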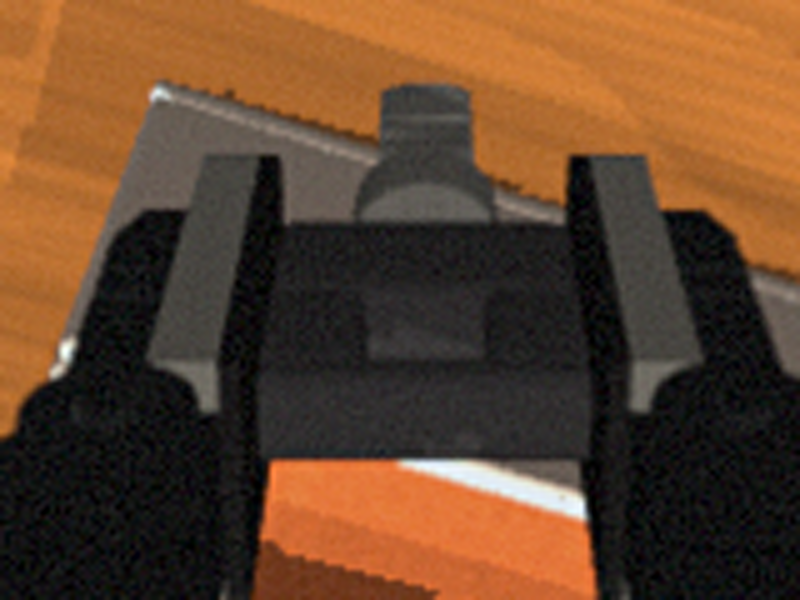

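```bash
cat > keyfit.py <<'E'
from h import *
from scipy.optimize import least_squares
from scipy.spatial.transform import Rotation as R
def keyfit(tag,pos,rot,obs):
    s=load(tag); A=R.from_euler('xyz',rot)
    # key frame nominal: key z = -tool z; key y=tool... Rx(pi)
    def world(p,X): return pos+A.apply(np.array(p[:3])+(R.from_euler('xyz',p[3:])*R.from_euler('x',np.pi)).apply(X))
    def res(p): return np.concatenate([np.subtract(proj(s,world(p,X)),uv) for uv,X in obs])
    q=least_squares(res,[0,0,.008,0,0,0]); print('key in tool (mm,deg)',(q.x[:3]*1e3).round(2),np.degrees(q.x[3:]).round(2)); print(res(q.x).reshape(-1,2).round(1).tolist())
    print('origin world',world(q.x,[0,0,0]).round(4),'tip',world(q.x,[0,0,-.028]).round(4)); return q.x
if __name__=='__main__':
    c=lambda u,v:((u+.5)/5-.5+200,(v+.5)/5-.5+230)
    # key +x = tool +x (toward robot/up in image); key +y = -tool y. image right?
    t=load('wrist6'); pos=np.array([.626,-.2668,.2504]);rot=[-3.1388,.0031,-2.8502]
    A=R.from_euler('xyz',rot)
    print('tool+y dir px',proj(t,pos),proj(t,pos+A.apply([0,.01,0])),proj(t,pos+A.apply([.01,0,0])))
    sg=np.sign(proj(t,pos+A.apply([0,.01,0]))[0]-proj(t,pos)[0]) # tool y right? key y=-tool y
    L=.014*sg  # key y of image-left point
    obs=[(c(260,455),(-.004,L,.036)),(c(592,455),(-.004,-L,.036)),(c(262,368),(.004,L,.036)),(c(586,368),(.004,-L,.036)),
     (c(283,222),(.004,L,.008)),(c(570,222),(.004,-L,.008)),(c(383,150),(.0015,.005*sg,-.020)),(c(471,150),(.0015,-.005*sg,-.020))]
    obs=obs[:6]
    keyfit('wrist6',pos,rot,obs)
E
python3 keyfit.py
```

```text
tool+y dir px (np.float64(283.417252241203), np.float64(279.96781404012665)) (np.float64(304.7914694851323), np.float64(279.9645346558874)) (np.float64(283.3963966193322), np.float64(260.5376430461455))
key in tool (mm,deg) [-6.48  0.79 17.82] [-0.39 -2.04 -0.33]
[[0.2, -0.4], [-0.5, -0.4], [-0.9, 0.4], [1.1, 0.3], [0.6, 0.1], [-0.5, 0.0]]
origin world [ 0.6321 -0.2642  0.2326] tip [ 0.6331 -0.2638  0.2046]
```

>>> {"name": "step_arm", "arguments": {
  "increments": [
    {"delta_pos":[0,25,0],"dr":[0,0,5]},
    {"delta_pos":[-2,65,0],"dr":[0,0,10]},
    {"delta_pos":[-5,105,0],"dr":[0,0,15]},
    {"delta_pos":[-8,145,0],"dr":[0,0,20]},
    {"delta_pos":[-10,185,0],"dr":[0,0,25]},
    {"delta_pos":[-12,225,0],"dr":[0,0,30]},
    {"delta_pos":[-14,265,0],"dr":[0,0,35]},
    {"delta_pos":[-16,300,0],"dr":[0,0,39.2]}
  ]
}}

```text
clock: 7.7
ee_pos: [0.5522, 0.0275, 0.2461]
eef_rot: [-3.141, -0.002, 2.747]
contact_force: [0.8, 0.2, -0.8]
gripper_width: 0.0262
```

```bash
python3 to.py .4995 .213 .20 2.748
```

```text
clock 7.7 q [ 0.5   0.26 -0.72  1.79  0.19  1.16  0.9 ] pos [0.5522 0.0275 0.2461] rot [-3.1409e+00 -2.3000e-03  2.7471e+00] F [ 0.8  0.2 -0.8] M [ 0.01 -0.1  -0.  ] w 0.0262
delta mm [119.8 151.   46.3] rot [-0.04 -0.13 -0.05]
```

```bash
python3 - <<'E'
from h import *
from scipy.spatial.transform import Rotation as R
t=load('wrist6'); pos=np.array([.626,-.2668,.2504]); A=R.from_euler('xyz',[-3.1388,.0031,-2.8502])
c=lambda u,v:((u+.5)/5-.5+200,(v+.5)/5-.5+230)
for n,u,v in[('top',430,430),('top',300,420),('top',560,420),('back',310,260),('back',550,260),('back',310,340),('back',550,340),('collar',430,205),('blade',430,165),('blade',430,140),('blade',430,110),('padL',230,240),('padR',620,240)]:
    print(n,(A.inv().apply(pt(t,*c(u,v))-pos)*1e3).round(1))
print((A.inv().apply(-t['R'].T@t['t']-pos)*1e3).round(1), (A.inv().apply(t['R'].T@[0,0,1])).round(3))
E
```

```text
top [ -0.2   0.9 -28.1]
top [  0.7  -9.2 -28.1]
top [  0.3  11.1 -27.5]
back [ 4.1 -9.6 -9. ]
back [ 4.  11.6 -8.7]
back [  4.5  -8.7 -22.6]
back [  3.5  10.7 -20.9]
collar [4.8 1.  0.1]
blade [7.  1.  4.1]
blade [ 2.1  1.1 19.9]
blade [ 1.6  1.1 28.7]
padL [ 11.7 -15.2 -19.3]
padR [ 12.   16.2 -19.9]
[  78.5    0.6 -142.8] [-0.302 -0.001  0.953]
```

>>> {"name": "step_arm", "arguments": {
  "increments": [
    {"delta_pos":[15,19,0],"dr":[0,0,0]},
    {"delta_pos":[33,42,0],"dr":[0,0,0]},
    {"delta_pos":[55,70,0],"dr":[0,0,0]},
    {"delta_pos":[77,97,5],"dr":[0,0,0]},
    {"delta_pos":[98,123,20],"dr":[0,0,0]},
    {"delta_pos":[113,142,40],"dr":[0,0,0]},
    {"delta_pos":[120,151,60],"dr":[0,0,0]},
    {"delta_pos":[120,151,80],"dr":[0,0,0]}
  ]
}}

```text
clock: 8.5
ee_pos: [0.4987, 0.2136, 0.1659]
eef_rot: [3.141, -0.002, 2.754]
contact_force: [-0.3, -0.6, -0.9]
gripper_width: 0.0262
```

```bash
python3 to.py .4995 .213 .14 2.748; python3 - <<'E'
from h import *
s=snap('wrist','wrist7'); snap('scene','scene7');snap('top','top7'); crop('scene7',290,380,120,200,8,'c8')
print(r.sense()['ee_pos'],r.sense()['eef_rot'])
E
```

```text
clock 8.5 q [ 0.2   0.36 -0.79  1.89  0.3   1.02  0.46] pos [0.4987 0.2136 0.1659] rot [ 3.1414e+00 -2.1000e-03  2.7542e+00] F [-0.3 -0.6 -0.9] M [-0.03 -0.01  0.02] w 0.0262
delta mm [-1.  -0.2 25.9] rot [ 0.01 -0.12  0.35]
[0.49888559 0.20975169 0.16505858] [-3.13783307 -0.00412227  2.74952389]
```

View pics/wrist7.png

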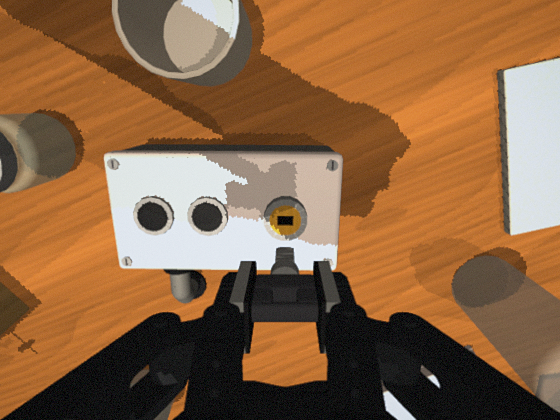

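View pics/c8.png

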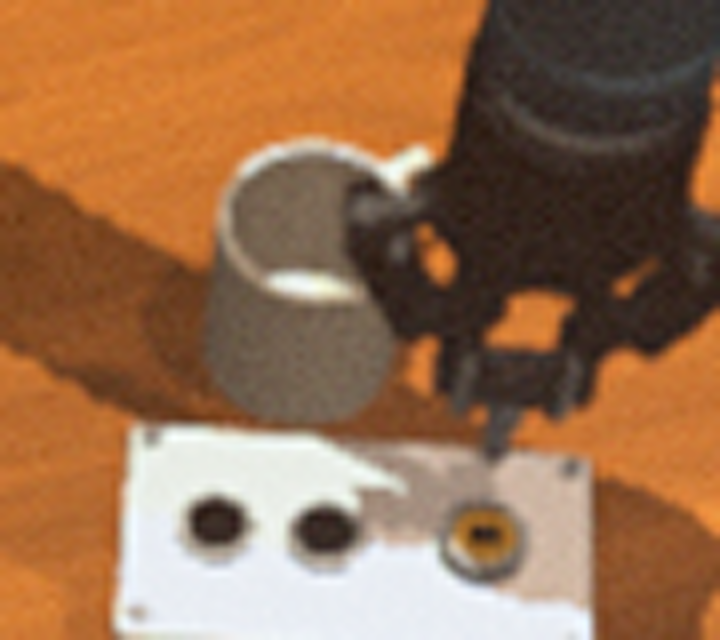

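```bash
python3 - <<'E'
from h import *
from scipy.spatial.transform import Rotation as R
crop('wrist7',240,330,190,330,5,'c9')
t=load('wrist7'); pos=np.array([.4987,.2136,.1659]);A=R.from_euler('xyz',[3.1414,-.0021,2.7542])
X=ptz(t,285.5,220.5,.078);print(X, (A.inv().apply(X-pos)*1e3).round(1), pt(t,285,228),pt(t,300,206)[2])
E
python3 to.py .4995 .213 .14 2.748;python3 to.py .4995 .213 .14 2.748
```

```text
[0.49943102 0.21380623 0.078     ] [-0.8  0.5 87.9] [0.50441686 0.21138971 0.07842976] 0.3088439350455494
clock 8.65 q [ 0.2   0.36 -0.79  1.89  0.29  1.02  0.47] pos [0.4989 0.2098 0.1651] rot [-3.1378 -0.0041  2.7495] F [-0.2 -0.4 -0.8] M [-0.02 -0.02  0.02] w 0.0259
delta mm [ 0.6  3.3 25. ] rot [-0.22 -0.24  0.09]
clock 8.65 q [ 0.2   0.36 -0.79  1.89  0.29  1.02  0.47] pos [0.4989 0.2098 0.1651] rot [-3.1378 -0.0041  2.7495] F [-0.2 -0.4 -0.8] M [-0.02 -0.02  0.02] w 0.0259
delta mm [ 0.6  3.3 25. ] rot [-0.22 -0.24  0.09]
```

View pics/c9.png

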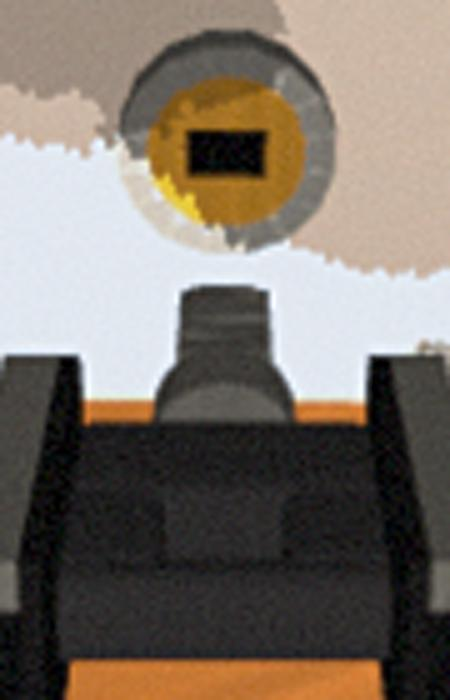

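>>> {"name": "step_arm", "arguments": {
  "increments": [
    {"delta_pos":[0,0,5],"dr":[0,0,0]},
    {"delta_pos":[0,0,10],"dr":[0,0,0]},
    {"delta_pos":[0,0,20],"dr":[0,0,0]},
    {"delta_pos":[0,0,25],"dr":[0,0,0]},
    {"delta_pos":[0,0,25],"dr":[0,0,0]},
    {"delta_pos":[0,0,25],"dr":[0,0,0]},
    {"delta_pos":[0,0,25],"dr":[0,0,0]},
    {"delta_pos":[0,0,25],"dr":[0,0,0]}
  ]
}}

```text
clock: 9.45
ee_pos: [0.5012, 0.211, 0.1427]
eef_rot: [3.141, 0.001, 2.749]
contact_force: [0.2, -0.2, -0.8]
gripper_width: 0.0261
```

```bash
python3 to.py .4994 .2128 .14 2.748; python3 - <<'E'
from h import *
s=snap('wrist','wrist8'); print(r.sense()['ee_pos'],r.sense()['qvel'].round(3)); crop('wrist8',240,330,190,330,5,'c9')
E
```

```text
clock 9.45 q [ 0.18  0.39 -0.77  1.9   0.33  0.98  0.44] pos [0.5012 0.211  0.1427] rot [3.1410e+00 6.0000e-04 2.7491e+00] F [ 0.2 -0.2 -0.8] M [0.01 0.02 0.  ] w 0.0261
delta mm [2.3 1.  2.7] rot [0.03 0.03 0.06]
[0.50114583 0.21096677 0.14263316] [-0.001  0.     0.001  0.002 -0.001 -0.    -0.001]
```

View pics/c9.png

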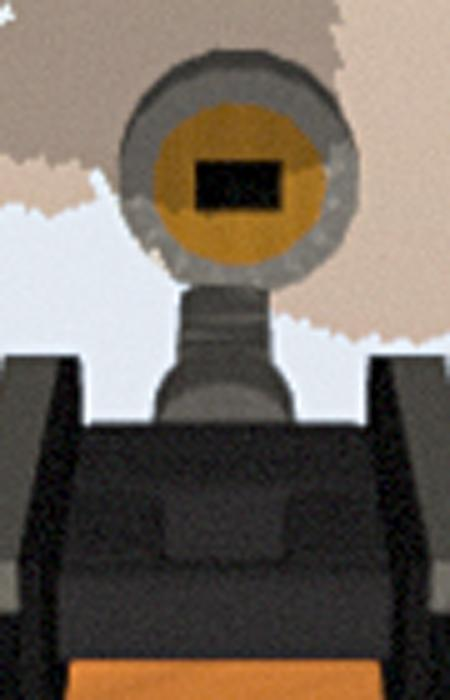

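```bash
python3 - <<'E'
from h import *
from scipy.spatial.transform import Rotation as R
t=load('wrist8'); pos=np.array([.50115,.21097,.1426]);A=R.from_euler('xyz',[3.1410,0,2.749])
c=lambda u,v:((u+.5)/5-.5+240,(v+.5)/5-.5+190)
X=ptz(t,*c(238,185),.078);print(X, (A.inv().apply(X-pos)*1e3).round(1))
for u,v in[(225,300),(225,325),(225,355),(225,290)]: print('blade',(A.inv().apply(pt(t,*c(u,v))-pos)*1e3).round(1))
# expected pixel of blade tip plane for key at tool (0,y,8): 
for y in (0,.0005,.001):
    p=proj(t,pos+A.apply([.0015,y,.036])); print(y,[(a+.5-b)*5-.5 for a,b in zip(p,(240,190))])
E
```

```text
[0.49899727 0.21354833 0.078     ] [ 3.   1.5 64.6]
blade [ 1.7 -0.2 31. ]
blade [ 1.8 -0.2 24.3]
blade [ 7.1 -0.2  6. ]
blade [ 1.5 -0.2 34.3]
0 [np.float64(226.36304086047357), np.float64(283.8304005556132)]
0.0005 [np.float64(230.77570378337253), np.float64(283.8316400949527)]
0.001 [np.float64(235.18836967045513), np.float64(283.83279854495424)]
```

>>> {"name": "step_arm", "arguments": {
  "increments": [
    {"delta_pos":[1,0.6,3],"dr":[0,0,0]},
    {"delta_pos":[2,1.2,8],"dr":[0,0,0]},
    {"delta_pos":[2.6,1.4,14],"dr":[0,0,0]},
    {"delta_pos":[2.6,1.4,20],"dr":[0,0,0]},
    {"delta_pos":[2.6,1.4,24],"dr":[0,0,0]},
    {"delta_pos":[2.6,1.4,24],"dr":[0,0,0]},
    {"delta_pos":[2.6,1.4,24],"dr":[0,0,0]},
    {"delta_pos":[2.6,1.4,24],"dr":[0,0,0]}
  ]
}}

```text
clock: 10.3
ee_pos: [0.4993, 0.2132, 0.1185]
eef_rot: [3.141, 0.0, 2.749]
contact_force: [0.2, -0.5, -1.0]
gripper_width: 0.026
```

```bash
python3 to.py .4993 .2131 .114 2.748; python3 - <<'E'
from h import *
s=snap('wrist','wrist9'); print(r.sense()['ee_pos']); crop('wrist9',240,330,190,330,5,'c9')
E
```

```text
clock 10.3 q [ 0.16  0.42 -0.76  1.92  0.36  0.93  0.41] pos [0.4993 0.2132 0.1185] rot [3.1412e+00 3.0000e-04 2.7490e+00] F [ 0.2 -0.5 -1. ] M [0.01 0.01 0.02] w 0.026
delta mm [-0.1 -0.1  4.5] rot [0.02 0.02 0.05]
[0.49930303 0.21324517 0.1185791 ]
```

View pics/c9.png

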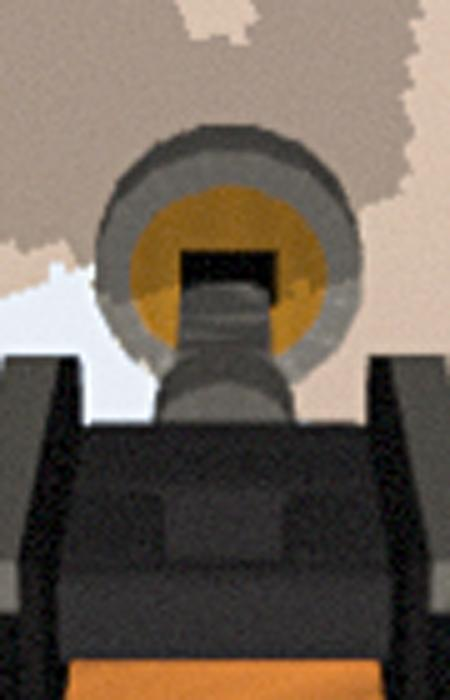

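```bash
python3 - <<'E'
from h import *
from scipy.spatial.transform import Rotation as R
t=load('wrist9'); pos=np.array([.4993,.2132,.1185]);A=R.from_euler('xyz',[3.1412,0,2.749])
c=lambda u,v:((u+.5)/5-.5+240,(v+.5)/5-.5+190)
for uv in((181,252),(277,252),(277,304)): print((A.inv().apply(ptz(t,*c(*uv),.078)-pos)*1e3).round(1))
E
```

```text
[ 3.6 -5.2 40.5]
[ 3.6  5.8 40.5]
[-2.9  5.9 40.5]
```

>>> {"name": "step_arm", "arguments": {
  "increments": [
    {"delta_pos":[0.2,0.5,1],"dr":[0,0,0]},
    {"delta_pos":[0.2,0.5,3],"dr":[0,0,0]},
    {"delta_pos":[0.2,0.5,5],"dr":[0,0,0]},
    {"delta_pos":[0.2,0.5,7],"dr":[0,0,0]},
    {"delta_pos":[0.2,0.5,9],"dr":[0,0,0]},
    {"delta_pos":[0.2,0.5,10.5],"dr":[0,0,0]},
    {"delta_pos":[0.2,0.5,11],"dr":[0,0,0]},
    {"delta_pos":[0.2,0.5,11],"dr":[0,0,0]}
  ]
}}

```text
clock: 11.15
ee_pos: [0.499, 0.2137, 0.1072]
eef_rot: [-3.142, -0.0, 2.749]
contact_force: [0.3, -0.2, -0.9]
gripper_width: 0.0264
```

```bash
python3 to.py .4993 .2131 .102 2.748; python3 to.py .4993 .2131 .102 2.748|tail -1
```

```text
clock 11.15 q [ 0.15  0.44 -0.75  1.93  0.37  0.92  0.4 ] pos [0.499  0.2137 0.1072] rot [-3.1415e+00 -2.0000e-04  2.7491e+00] F [ 0.3 -0.2 -0.9] M [ 0.01  0.05 -0.02] w 0.0264
delta mm [-0.5 -0.4  5.2] rot [-0.   -0.01  0.06]
delta mm [-0.5 -0.4  5.2] rot [-0.   -0.01  0.06]
```

>>> {"name": "step_arm", "arguments": {
  "increments": [
    {"delta_pos":[0,0,1],"dr":[0,0,0]},
    {"delta_pos":[0,0,2.5],"dr":[0,0,0]},
    {"delta_pos":[0,0,4],"dr":[0,0,0]},
    {"delta_pos":[0,0,5.5],"dr":[0,0,0]},
    {"delta_pos":[0,0,6.5],"dr":[0,0,0]},
    {"delta_pos":[0,0,7],"dr":[0,0,0]},
    {"delta_pos":[0,0,7],"dr":[0,0,0]},
    {"delta_pos":[0,0,7],"dr":[0,0,0]}
  ]
}}

```text
clock: 11.95
ee_pos: [0.4993, 0.2138, 0.101]
eef_rot: [3.141, 0.001, 2.749]
contact_force: [-1.1, -1.0, 5.4]
gripper_width: 0.0261
```

```bash
python3 to.py .4990 .2137 .101 2.748; python3 - <<'E'
from h import *
s=snap('wrist','wrist10'); crop('wrist10',240,330,190,330,5,'c9')
E
```

```text
clock 11.95 q [ 0.15  0.45 -0.74  1.93  0.38  0.9   0.39] pos [0.4993 0.2138 0.101 ] rot [3.1415e+00 6.0000e-04 2.7490e+00] F [-1.1 -1.   5.4] M [-0.22  0.39  0.03] w 0.0261
delta mm [ 0.2 -0.2 -0. ] rot [0.01 0.03 0.06]
```

View pics/c9.png

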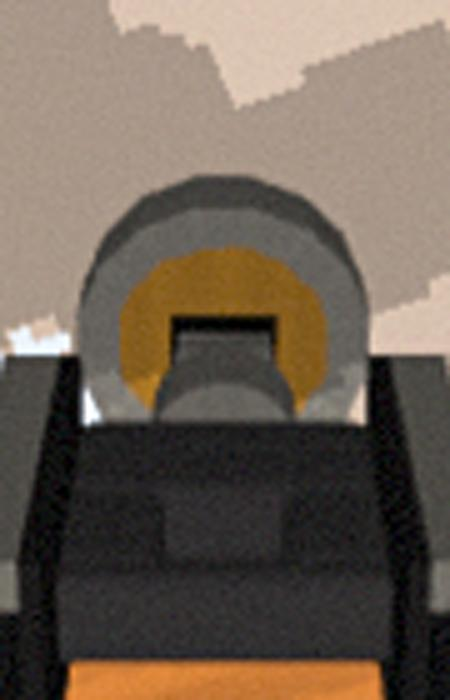

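Pins reached at 13 mm with about 6 N. I'll press to about 9–10 N and start rocking clockwise (positive about tool z).

>>> {"name": "step_arm", "arguments": {
  "increments": [
    {"delta_pos":[0,0,0.4],"dr":[0,0,3.4]},
    {"delta_pos":[0,0,0.4],"dr":[0,0,6.8]},
    {"delta_pos":[0,0,0.4],"dr":[0,0,10.2]},
    {"delta_pos":[0,0,0.4],"dr":[0,0,13.6]},
    {"delta_pos":[0,0,0.4],"dr":[0,0,17]},
    {"delta_pos":[0,0,0.4],"dr":[0,0,13.6]},
    {"delta_pos":[0,0,0.4],"dr":[0,0,10.2]},
    {"delta_pos":[0,0,0.4],"dr":[0,0,6.8]}
  ]
}}

```text
clock: 12.8
ee_pos: [0.4996, 0.2139, 0.1007]
eef_rot: [3.141, 0.001, 2.633]
contact_force: [-0.2, -1.7, 5.3]
gripper_width: 0.0268
```

>>> {"name": "step_arm", "arguments": {
  "increments": [
    {"delta_pos":[0,0,0],"dr":[0,0,-3.4]},
    {"delta_pos":[0,0,0],"dr":[0,0,-6.8]},
    {"delta_pos":[0,0,0],"dr":[0,0,-3.4]},
    {"delta_pos":[0,0,0],"dr":[0,0,0]},
    {"delta_pos":[0,0,0],"dr":[0,0,3.4]},
    {"delta_pos":[0,0,0],"dr":[0,0,6.8]},
    {"delta_pos":[0,0,0],"dr":[0,0,10.2]},
    {"delta_pos":[0,0,0],"dr":[0,0,6.8]}
  ]
}}

```text
clock: 13.6
ee_pos: [0.4994, 0.2143, 0.1007]
eef_rot: [3.14, 0.001, 2.513]
contact_force: [-1.4, -1.1, 5.1]
gripper_width: 0.0263
```

```bash
python3 to.py .4990 .2137 .101 2.748
```

```text
clock 13.6 q [ 0.11  0.43 -0.69  1.93  0.35  0.89  0.18] pos [0.4994 0.2143 0.1007] rot [3.1405e+00 9.0000e-04 2.5125e+00] F [-1.4 -1.1  5.1] M [-0.05  0.3   0.07] w 0.0263
delta mm [ 0.  -0.7 -0.3] rot [  0.06   0.06 -13.49]
```

>>> {"name": "step_arm", "arguments": {
  "increments": [
    {"delta_pos":[0,0,0.5],"dr":[0,0,-3.4]},
    {"delta_pos":[0,0,0.5],"dr":[0,0,-6.8]},
    {"delta_pos":[0,0,0.5],"dr":[0,0,-10.2]},
    {"delta_pos":[0,0,0.5],"dr":[0,0,-13.6]},
    {"delta_pos":[0,0,0.5],"dr":[0,0,-10.2]},
    {"delta_pos":[0,0,0.5],"dr":[0,0,-6.8]},
    {"delta_pos":[0,0,0.5],"dr":[0,0,-3.4]},
    {"delta_pos":[0,0,0.5],"dr":[0,0,0]}
  ]
}}

```text
clock: 14.4
ee_pos: [0.4995, 0.2145, 0.1005]
eef_rot: [3.14, 0.001, 2.51]
contact_force: [-1.5, 0.3, 5.0]
gripper_width: 0.0258
```

>>> {"name": "step_arm", "arguments": {
  "increments": [
    {"delta_pos":[0,0,0],"dr":[0,0,3.4]},
    {"delta_pos":[0,0,0],"dr":[0,0,0]},
    {"delta_pos":[0,0,0],"dr":[0,0,-3.4]},
    {"delta_pos":[0,0,0],"dr":[0,0,-6.8]},
    {"delta_pos":[0,0,0],"dr":[0,0,-10.2]},
    {"delta_pos":[0,0,0],"dr":[0,0,-13.6]},
    {"delta_pos":[0,0,0],"dr":[0,0,-10.2]},
    {"delta_pos":[0,0,0],"dr":[0,0,-6.8]}
  ]
}}

```text
clock: 15.2
ee_pos: [0.4998, 0.2143, 0.1003]
eef_rot: [3.14, 0.001, 2.628]
contact_force: [-1.2, 0.1, 6.1]
gripper_width: 0.0262
```

>>> {"name": "step_arm", "arguments": {
  "increments": [
    {"delta_pos":[0,0,0],"dr":[0,0,3.4]},
    {"delta_pos":[0,0,0],"dr":[0,0,6.8]},
    {"delta_pos":[0,0,0],"dr":[0,0,10.2]},
    {"delta_pos":[0,0,0],"dr":[0,0,6.8]},
    {"delta_pos":[0,0,0],"dr":[0,0,3.4]},
    {"delta_pos":[0,0,0],"dr":[0,0,0]},
    {"delta_pos":[0,0,0],"dr":[0,0,-3.4]},
    {"delta_pos":[0,0,0],"dr":[0,0,-6.8]}
  ]
}}

```text
clock: 16.0
ee_pos: [0.5, 0.2141, 0.1003]
eef_rot: [3.14, 0.002, 2.751]
contact_force: [0.3, -0.5, 5.0]
gripper_width: 0.0262
```

```bash
python3 to.py .4990 .2137 .101 2.748
```

```text
clock 16.0 q [ 0.14  0.45 -0.74  1.93  0.38  0.9   0.39] pos [0.5    0.2141 0.1003] rot [3.1401e+00 1.6000e-03 2.7515e+00] F [ 0.3 -0.5  5. ] M [-0.17  0.11  0.02] w 0.0262
delta mm [ 0.7 -0.8 -0.7] rot [0.08 0.09 0.2 ]
```

```bash
python3 - <<'E'
from h import *
from scipy.spatial.transform import Rotation as R
q=r.sense();s=snap('wrist','wrist11'); crop('wrist11',240,330,190,330,5,'c9')
A=R.from_euler('xyz',q['eef_rot']);pos=q['ee_pos']
c=lambda u,v:((u+.5)/5-.5+240,(v+.5)/5-.5+190)
for u,v in((225,630),(150,630),(300,630),(100,460),(330,460)): print((A.inv().apply(pt(s,*c(u,v))-pos)*1e3).round(1))
E
```

```text
[ -0.3  -0.2 -28. ]
[ -0.3  -6.1 -28. ]
[  0.3   5.6 -28.8]
[  4.  -11.2  -8.9]
[ 4.   9.  -8.8]
```

View pics/c9.png

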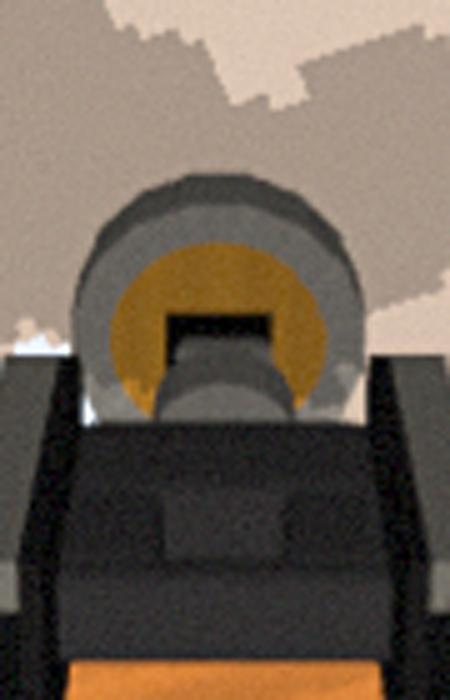

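>>> {"name": "step_arm", "arguments": {
  "increments": [
    {"delta_pos":[0.2,-0.2,0.3],"dr":[0,0,3.6]},
    {"delta_pos":[0.4,-0.5,0.7],"dr":[0,0,7.2]},
    {"delta_pos":[0.4,-0.5,0.7],"dr":[0,0,10.8]},
    {"delta_pos":[0.4,-0.5,0.7],"dr":[0,0,14.4]},
    {"delta_pos":[0.4,-0.5,0.7],"dr":[0,0,18]},
    {"delta_pos":[0.4,-0.5,0.7],"dr":[0,0,14.4]},
    {"delta_pos":[0.4,-0.5,0.7],"dr":[0,0,10.8]},
    {"delta_pos":[0.4,-0.5,0.7],"dr":[0,0,7.2]}
  ]
}}

```text
clock: 16.85
ee_pos: [0.4995, 0.2142, 0.0997]
eef_rot: [3.139, 0.002, 2.626]
contact_force: [-0.7, 0.4, 4.6]
gripper_width: 0.0261
```

>>> {"name": "step_arm", "arguments": {
  "increments": [
    {"delta_pos":[0,0,0],"dr":[0,0,-3.6]},
    {"delta_pos":[0,0,0],"dr":[0,0,-7.2]},
    {"delta_pos":[0,0,0],"dr":[0,0,-3.6]},
    {"delta_pos":[0,0,0],"dr":[0,0,0]},
    {"delta_pos":[0,0,0],"dr":[0,0,3.6]},
    {"delta_pos":[0,0,0],"dr":[0,0,7.2]},
    {"delta_pos":[0,0,0],"dr":[0,0,10.8]},
    {"delta_pos":[0,0,0],"dr":[0,0,7.2]}
  ]
}}

```text
clock: 17.65
ee_pos: [0.4993, 0.2144, 0.0993]
eef_rot: [3.139, 0.001, 2.498]
contact_force: [0.8, 0.9, 2.2]
gripper_width: 0.0262
```

```bash
python3 to.py .4990 .2137 .101 2.748
```

```text
clock 17.65 q [ 0.1   0.43 -0.69  1.94  0.35  0.89  0.16] pos [0.4993 0.2144 0.0993] rot [3.1388e+00 1.0000e-03 2.4984e+00] F [0.8 0.9 2.2] M [0.15 0.   0.05] w 0.0262
delta mm [-0.1 -0.8 -1.7] rot [  0.15   0.08 -14.3 ]
```

>>> {"name": "step_arm", "arguments": {
  "increments": [
    {"delta_pos":[0,0,0.5],"dr":[0,0,-3.6]},
    {"delta_pos":[0,0,1],"dr":[0,0,-7.2]},
    {"delta_pos":[0,0,1],"dr":[0,0,-10.8]},
    {"delta_pos":[0,0,1],"dr":[0,0,-14.4]},
    {"delta_pos":[0,0,1],"dr":[0,0,-10.8]},
    {"delta_pos":[0,0,1],"dr":[0,0,-7.2]},
    {"delta_pos":[0,0,1],"dr":[0,0,-3.6]},
    {"delta_pos":[0,0,1],"dr":[0,0,0]}
  ]
}}

```text
clock: 18.45
ee_pos: [0.4992, 0.2141, 0.0976]
eef_rot: [3.139, 0.0, 2.495]
contact_force: [0.9, -0.5, -0.3]
gripper_width: 0.0262
```

>>> {"name": "step_arm", "arguments": {
  "increments": [
    {"delta_pos":[0,0,0.3],"dr":[0,0,3.6]},
    {"delta_pos":[0,0,0.5],"dr":[0,0,0]},
    {"delta_pos":[0,0,0.5],"dr":[0,0,-3.6]},
    {"delta_pos":[0,0,0.5],"dr":[0,0,-7.2]},
    {"delta_pos":[0,0,0.5],"dr":[0,0,-10.8]},
    {"delta_pos":[0,0,0.5],"dr":[0,0,-14.4]},
    {"delta_pos":[0,0,0.5],"dr":[0,0,-10.8]},
    {"delta_pos":[0,0,0.5],"dr":[0,0,-7.2]}
  ]
}}

```text
clock: 19.25
ee_pos: [0.499, 0.2141, 0.097]
eef_rot: [3.139, 0.0, 2.621]
contact_force: [0.5, 1.2, -0.7]
gripper_width: 0.026
```

```bash
python3 to.py .4990 .2137 .101 2.748
```

```text
clock 19.25 q [ 0.12  0.45 -0.71  1.94  0.37  0.89  0.27] pos [0.499  0.2141 0.097 ] rot [3.1391e+00 2.0000e-04 2.6209e+00] F [ 0.5  1.2 -0.7] M [ 0.29 -0.29  0.03] w 0.026
delta mm [-0.2 -0.3 -4. ] rot [ 0.14  0.02 -7.28]
```

>>> {"name": "step_arm", "arguments": {
  "increments": [
    {"delta_pos":[0,0,0.5],"dr":[0,0,-3.6]},
    {"delta_pos":[0,0,1],"dr":[0,0,-7.2]},
    {"delta_pos":[0,0,1.5],"dr":[0,0,-7.2]},
    {"delta_pos":[0,0,2],"dr":[0,0,-7.2]},
    {"delta_pos":[0,0,2.5],"dr":[0,0,-7.2]},
    {"delta_pos":[0,0,3],"dr":[0,0,-7.2]},
    {"delta_pos":[0,0,3.3],"dr":[0,0,-7.2]},
    {"delta_pos":[0,0,3.3],"dr":[0,0,-7.2]}
  ]
}}

```text
clock: 20.05
ee_pos: [0.4991, 0.214, 0.095]
eef_rot: [3.141, 0.001, 2.748]
contact_force: [-0.4, 1.2, 7.3]
gripper_width: 0.0264
```

```bash
python3 to.py .4990 .2137 .095 2.748
```

```text
clock 20.05 q [ 0.14  0.46 -0.73  1.94  0.39  0.89  0.38] pos [0.4991 0.214  0.095 ] rot [3.1406e+00 1.2000e-03 2.7485e+00] F [-0.4  1.2  7.3] M [0.09 0.24 0.04] w 0.0264
delta mm [ 0.  -0.3  0. ] rot [0.06 0.07 0.03]
```

Second pins at 19 mm, with about 8 N. I'll rock again with slightly more press.

>>> {"name": "step_arm", "arguments": {
  "increments": [
    {"delta_pos":[0,0,0.3],"dr":[0,0,3.6]},
    {"delta_pos":[0,0,0.4],"dr":[0,0,7.2]},
    {"delta_pos":[0,0,0.4],"dr":[0,0,10.8]},
    {"delta_pos":[0,0,0.4],"dr":[0,0,14.4]},
    {"delta_pos":[0,0,0.4],"dr":[0,0,18]},
    {"delta_pos":[0,0,0.4],"dr":[0,0,14.4]},
    {"delta_pos":[0,0,0.4],"dr":[0,0,10.8]},
    {"delta_pos":[0,0,0.4],"dr":[0,0,7.2]}
  ]
}}

```text
clock: 20.85
ee_pos: [0.4992, 0.214, 0.0947]
eef_rot: [3.14, 0.001, 2.625]
contact_force: [-0.6, -0.3, 6.6]
gripper_width: 0.0262
```

>>> {"name": "step_arm", "arguments": {
  "increments": [
    {"delta_pos":[0,0,0.3],"dr":[0,0,-3.6]},
    {"delta_pos":[0,0,0.3],"dr":[0,0,-7.2]},
    {"delta_pos":[0,0,0.3],"dr":[0,0,-3.6]},
    {"delta_pos":[0,0,0.3],"dr":[0,0,0]},
    {"delta_pos":[0,0,0.3],"dr":[0,0,3.6]},
    {"delta_pos":[0,0,0.3],"dr":[0,0,7.2]},
    {"delta_pos":[0,0,0.3],"dr":[0,0,10.8]},
    {"delta_pos":[0,0,0.3],"dr":[0,0,7.2]}
  ]
}}

```text
clock: 21.65
ee_pos: [0.4993, 0.2142, 0.0945]
eef_rot: [3.14, 0.001, 2.498]
contact_force: [-0.9, -0.3, 6.8]
gripper_width: 0.026
```

>>> {"name": "step_arm", "arguments": {
  "increments": [
    {"delta_pos":[0,0,0.3],"dr":[0,0,-3.6]},
    {"delta_pos":[0,0,0.3],"dr":[0,0,-7.2]},
    {"delta_pos":[0,0,0.3],"dr":[0,0,-10.8]},
    {"delta_pos":[0,0,0.3],"dr":[0,0,-14.4]},
    {"delta_pos":[0,0,0.3],"dr":[0,0,-10.8]},
    {"delta_pos":[0,0,0.3],"dr":[0,0,-7.2]},
    {"delta_pos":[0,0,0.3],"dr":[0,0,-3.6]},
    {"delta_pos":[0,0,0.3],"dr":[0,0,0]}
  ]
}}

```text
clock: 22.45
ee_pos: [0.4993, 0.2142, 0.0942]
eef_rot: [3.14, 0.001, 2.495]
contact_force: [-0.7, 0.6, 6.3]
gripper_width: 0.0259
```

```bash
python3 to.py .4990 .2137 .095 2.748
```

```text
clock 22.45 q [ 0.1   0.44 -0.68  1.94  0.36  0.88  0.16] pos [0.4993 0.2142 0.0942] rot [3.1396e+00 1.1000e-03 2.4950e+00] F [-0.7  0.6  6.3] M [0.17 0.11 0.09] w 0.0259
delta mm [-0.  -0.6 -0.8] rot [  0.1    0.08 -14.5 ]
```

>>> {"name": "step_arm", "arguments": {
  "increments": [
    {"delta_pos":[0,0,0.4],"dr":[0,0,3.6]},
    {"delta_pos":[0,0,0.4],"dr":[0,0,0]},
    {"delta_pos":[0,0,0.4],"dr":[0,0,-3.6]},
    {"delta_pos":[0,0,0.4],"dr":[0,0,-7.2]},
    {"delta_pos":[0,0,0.4],"dr":[0,0,-10.8]},
    {"delta_pos":[0,0,0.4],"dr":[0,0,-14.4]},
    {"delta_pos":[0,0,0.4],"dr":[0,0,-10.8]},
    {"delta_pos":[0,0,0.4],"dr":[0,0,-7.2]}
  ]
}}

```text
clock: 23.25
ee_pos: [0.4995, 0.214, 0.0934]
eef_rot: [3.139, 0.001, 2.62]
contact_force: [0.3, 0.9, 4.1]
gripper_width: 0.0261
```

>>> {"name": "step_arm", "arguments": {
  "increments": [
    {"delta_pos":[0,0,0.4],"dr":[0,0,3.6]},
    {"delta_pos":[0,0,0.4],"dr":[0,0,7.2]},
    {"delta_pos":[0,0,0.4],"dr":[0,0,10.8]},
    {"delta_pos":[0,0,0.4],"dr":[0,0,7.2]},
    {"delta_pos":[0,0,0.4],"dr":[0,0,3.6]},
    {"delta_pos":[0,0,0.4],"dr":[0,0,0]},
    {"delta_pos":[0,0,0.4],"dr":[0,0,-3.6]},
    {"delta_pos":[0,0,0.4],"dr":[0,0,-7.2]}
  ]
}}

```text
clock: 24.05
ee_pos: [0.4988, 0.2138, 0.0922]
eef_rot: [3.14, 0.0, 2.751]
contact_force: [1.1, 0.1, 0.1]
gripper_width: 0.026
```

```bash
python3 to.py .4990 .2137 .095 2.748
```

```text
clock 24.05 q [ 0.14  0.46 -0.73  1.94  0.39  0.89  0.39] pos [0.4988 0.2138 0.0922] rot [3.1404e+00 5.0000e-04 2.7510e+00] F [1.1 0.1 0.1] M [ 0.33 -0.11 -0.01] w 0.026
delta mm [-0.2  0.  -2.8] rot [0.07 0.03 0.17]
```

>>> {"name": "step_arm", "arguments": {
  "increments": [
    {"delta_pos":[0,0,0.6],"dr":[0,0,0]},
    {"delta_pos":[0,0,1.2],"dr":[0,0,0]},
    {"delta_pos":[0,0,1.8],"dr":[0,0,0]},
    {"delta_pos":[0,0,2.4],"dr":[0,0,0]},
    {"delta_pos":[0,0,3],"dr":[0,0,0]},
    {"delta_pos":[0,0,3.6],"dr":[0,0,0]},
    {"delta_pos":[0,0,4],"dr":[0,0,0]},
    {"delta_pos":[0,0,4],"dr":[0,0,0]}
  ]
}}

```text
clock: 24.85
ee_pos: [0.4988, 0.2137, 0.088]
eef_rot: [3.14, 0.0, 2.749]
contact_force: [2.6, 3.0, 2.4]
gripper_width: 0.0258
```

```bash
python3 to.py .4990 .2137 .086 2.748
```

```text
clock 24.85 q [ 0.13  0.47 -0.73  1.94  0.4   0.88  0.38] pos [0.4988 0.2137 0.088 ] rot [3.1403e+00 4.0000e-04 2.7491e+00] F [2.6 3.  2.4] M [ 0.69 -0.44 -0.01] w 0.0258
delta mm [-0.2  0.   2. ] rot [0.08 0.02 0.06]
```

>>> {"name": "step_arm", "arguments": {
  "increments": [
    {"delta_pos":[0,0.2,0.3],"dr":[0,0,0]},
    {"delta_pos":[-0.1,0.4,0.8],"dr":[0,0,0]},
    {"delta_pos":[-0.1,0.4,1.3],"dr":[0,0,0]},
    {"delta_pos":[-0.1,0.4,1.8],"dr":[0,0,0]},
    {"delta_pos":[-0.1,0.4,2.3],"dr":[0,0,0]},
    {"delta_pos":[-0.1,0.4,2.7],"dr":[0,0,0]},
    {"delta_pos":[-0.1,0.4,3],"dr":[0,0,0]},
    {"delta_pos":[-0.1,0.4,3],"dr":[0,0,0]}
  ]
}}

```text
clock: 25.65
ee_pos: [0.4985, 0.2136, 0.0861]
eef_rot: [-3.14, 0.0, 2.749]
contact_force: [-1.2, 0.5, 7.4]
gripper_width: 0.0262
```

```bash
python3 to.py .4990 .2137 .086 2.748
```

```text
clock 25.65 q [ 0.13  0.47 -0.73  1.94  0.4   0.88  0.38] pos [0.4985 0.2136 0.0861] rot [-3.1402  0.      2.749 ] F [-1.2  0.5  7.4] M [0.28 0.29 0.02] w 0.0262
delta mm [-0.4  0.2  0.1] rot [-0.08  0.    0.06]
```

```bash
python3 - <<'E'
from h import *
s=snap('wrist','wrist12'); crop('wrist12',230,340,200,330,5,'c9')
E
```

```text
(no output)
```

View pics/c9.png

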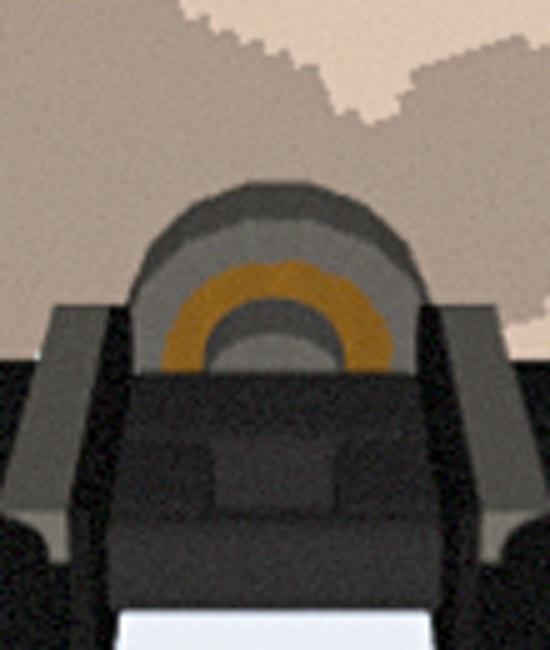

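The collar sits on the brass face, so the key is home. Turning clockwise now with a firmer grip.

>>> {"name": "step_arm", "arguments": {
  "increments": [
    {"delta_pos":[0,0,0],"dr":[0,0,0]},
    {"delta_pos":[0,0,0],"dr":[0,0,5]},
    {"delta_pos":[0,0,0],"dr":[0,0,10]},
    {"delta_pos":[0,0,0],"dr":[0,0,15]},
    {"delta_pos":[0,0,0],"dr":[0,0,20]},
    {"delta_pos":[0,0,0],"dr":[0,0,25]},
    {"delta_pos":[0,0,0],"dr":[0,0,30]},
    {"delta_pos":[0,0,0],"dr":[0,0,35]}
  ],
  "grip": 20,
  "force": 110
}}

```text
clock: 26.5
ee_pos: [0.4993, 0.214, 0.0862]
eef_rot: [3.14, 0.001, 2.135]
contact_force: [0.7, 1.6, 5.6]
gripper_width: 0.0256
```

```bash
python3 to.py .4990 .2137 .086 2.748
```

```text
clock 26.5 q [ 0.03  0.43 -0.6   1.94  0.32  0.86 -0.18] pos [0.4993 0.214  0.0862] rot [3.1404e+00 6.0000e-04 2.1349e+00] F [0.7 1.6 5.6] M [ 0.42 -0.14  0.06] w 0.0256
delta mm [-0.1 -0.4  0.2] rot [  0.05   0.06 -35.13]
```

>>> {"name": "step_arm", "arguments": {
  "increments": [
    {"delta_pos":[0,0,0],"dr":[0,0,5]},
    {"delta_pos":[0,0,0],"dr":[0,0,10]},
    {"delta_pos":[0,0,0],"dr":[0,0,15]},
    {"delta_pos":[0,0,0],"dr":[0,0,20]},
    {"delta_pos":[0,0,0],"dr":[0,0,25]},
    {"delta_pos":[0,0,0],"dr":[0,0,30]},
    {"delta_pos":[0,0,0],"dr":[0,0,35]},
    {"delta_pos":[0,0,0],"dr":[0,0,40]}
  ]
}}

```text
clock: 27.3
ee_pos: [0.4998, 0.2143, 0.0862]
eef_rot: [3.139, -0.001, 1.437]
contact_force: [1.0, 1.8, 4.6]
gripper_width: 0.0256
```

```bash
python3 to.py .4990 .2137 .086 2.748
```

```text
clock 27.3 q [-0.09  0.41 -0.46  1.95  0.24  0.84 -0.81] pos [0.4998 0.2143 0.0862] rot [ 3.1393e+00 -1.2000e-03  1.4370e+00] F [1.  1.8 4.6] M [ 0.54 -0.35  0.12] w 0.0256
delta mm [-0.7 -0.8  0.2] rot [ 1.600e-01  3.000e-02 -7.512e+01]
```

>>> {"name": "step_arm", "arguments": {
  "increments": [
    {"delta_pos":[-0.1,-0.1,0.1],"dr":[0,0,4]},
    {"delta_pos":[-0.2,-0.2,0.2],"dr":[0,0,8]},
    {"delta_pos":[-0.4,-0.4,0.3],"dr":[0,0,12]},
    {"delta_pos":[-0.4,-0.4,0.3],"dr":[0,0,16]},
    {"delta_pos":[-0.4,-0.4,0.3],"dr":[0,0,20]},
    {"delta_pos":[-0.4,-0.4,0.3],"dr":[0,0,23]},
    {"delta_pos":[-0.4,-0.4,0.3],"dr":[0,0,25]},
    {"delta_pos":[-0.4,-0.4,0.3],"dr":[0,0,25]}
  ]
}}

```text
clock: 28.1
ee_pos: [0.5002, 0.2142, 0.0862]
eef_rot: [3.139, -0.004, 1.004]
contact_force: [2.0, 3.1, 5.1]
gripper_width: 0.0255
```

```bash
python3 to.py .4990 .2137 .086 2.748
```

```text
clock 28.1 q [-0.16  0.39 -0.37  1.95  0.19  0.83 -1.2 ] pos [0.5002 0.2142 0.0862] rot [ 3.1391 -0.0036  1.0041] F [2.  3.1 5.1] M [ 0.67 -0.62  0.1 ] w 0.0255
delta mm [-1.1 -0.7  0.2] rot [ 2.800e-01 -3.000e-02 -9.992e+01]
```

>>> {"name": "step_arm", "arguments": {
  "increments": [
    {"delta_pos":[0.2,0.1,0],"dr":[0,0,1]},
    {"delta_pos":[0.4,0.1,0],"dr":[0,0,2]},
    {"delta_pos":[0.5,0.1,0],"dr":[0,0,3]},
    {"delta_pos":[0.5,0.1,0],"dr":[0,0,4]},
    {"delta_pos":[0.5,0.1,0],"dr":[0,0,5]},
    {"delta_pos":[0.5,0.1,0],"dr":[0,0,6]},
    {"delta_pos":[0.5,0.1,0],"dr":[0,0,6]},
    {"delta_pos":[0.5,0.1,0],"dr":[0,0,6]}
  ]
}}

```text
clock: 28.9
ee_pos: [0.5003, 0.2143, 0.0862]
eef_rot: [3.14, -0.003, 0.9]
contact_force: [1.1, 2.2, 6.3]
gripper_width: 0.0259
```

```bash
python3 to.py .4990 .2137 .086 2.748; python3 - <<'E'
from h import *
for n in('wrist','scene'): snap(n,n+'13')
crop('wrist13',200,370,200,330,4,'c9');crop('scene13',130,390,100,290,3,'c10')
E
```

```text
clock 28.9 q [-0.18  0.39 -0.35  1.95  0.18  0.82 -1.3 ] pos [0.5003 0.2143 0.0862] rot [ 3.1395e+00 -3.0000e-03  9.0020e-01] F [1.1 2.2 6.3] M [ 0.51 -0.61  0.13] w 0.0259
delta mm [-1.3 -0.7  0.2] rot [ 2.4000e-01 -1.0000e-02 -1.0587e+02]
```

View pics/c9.png

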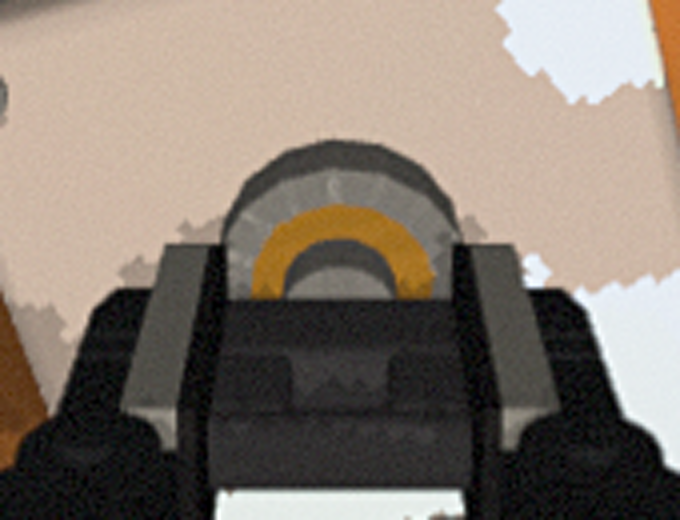

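View pics/c10.png

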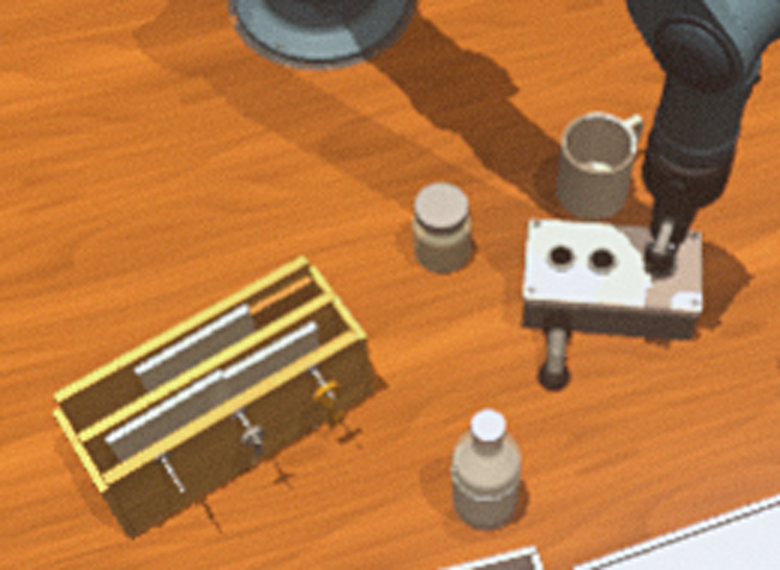

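>>> {"name": "step_arm", "arguments": {
  "increments": [
    {"delta_pos":[0,0,0],"dr":[0,0,0]},
    {"delta_pos":[0,0,0],"dr":[0,0,0]},
    {"delta_pos":[0,0,0],"dr":[0,0,0]},
    {"delta_pos":[0,0,0],"dr":[0,0,0]},
    {"delta_pos":[0,0,0],"dr":[0,0,0]},
    {"delta_pos":[0,0,0],"dr":[0,0,0]},
    {"delta_pos":[0,0,0],"dr":[0,0,0]},
    {"delta_pos":[0,0,0],"dr":[0,0,0]}
  ]
}}

```text
clock: 29.8
ee_pos: [0.5004, 0.2143, 0.0862]
eef_rot: [3.14, -0.003, 0.9]
contact_force: [2.8, 2.6, 6.7]
gripper_width: 0.0261
```

```bash
python3 to.py .4990 .2137 .086 2.748; python3 - <<'E'
from h import *
from scipy.spatial.transform import Rotation as R
q=r.sense(); s=snap('wrist','wrist14'); A=R.from_euler('xyz',q['eef_rot'])
for u,v in((285,318),(270,300),(300,300)): print((A.inv().apply(pt(s,u,v)-q['ee_pos'])*1e3).round(1))
print(np.abs(q['qvel']).max())
print(r.close_job())
E
```

```text
clock 29.8 q [-0.18  0.39 -0.35  1.95  0.18  0.82 -1.3 ] pos [0.5004 0.2143 0.0862] rot [ 3.1395e+00 -3.1000e-03  9.0030e-01] F [2.8 2.6 6.7] M [ 0.54 -0.53  0.2 ] w 0.0261
delta mm [-1.3 -0.7  0.2] rot [ 2.5000e-01 -1.0000e-02 -1.0587e+02]
[ -3.3  -0.8 -27.7]
[  1.9  -6.8 -23.1]
[  1.3   5.3 -22. ]
0.001755147575069387
the job is handed in; nothing more can be done
None
```

I took the shutter key off its hook and pushed it home into the key switch. I turned it about 106° clockwise at the gripper and handed the job in at about 30 s, with the gripper still holding it turned. `close_job` reports no verdict.

- **Insertion:** I rocked the key past both pin pairs while pressing. The force readings I took between moves stayed at about 8 N or less, well under the 35 N ramming limit.
- **Last checks on the key:** the arm was at rest, and the picture taken after the turn shows the collar on the brass face. The gripper was still closed on the head, with about 7 N of downward press.
- **Cylinder angle:** I could not read it directly. Allowing for up to 0.3 rad of play, 106° at the gripper puts the cylinder at 1.55 rad or more; 1.35 is needed. The measured turning moment was rising, up to 0.20 N m.
- **Other objects:** the last scene picture shows the two other keys on their hooks. The jar, the mug and the sauce bottle look unmoved; I did not check the bowl, order pad or water bottle at the end.
- **Small disagreement:** the tool centre sits about 1.4 mm from where I had measured the keyway, with 3 to 4 N of sideways force. That is within the 4 mm allowed.

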